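# Take down the red lantern and put it away

## Task

Take the red lantern off its hook on the display stand, lifting it clear, and set it gently, upright, fully down in the round seat of the pulled-out storage tray. Let go of it, then slide the tray gently all the way shut with the lantern in it. Leave the yellow lantern hanging and the other things on the table where they are.

Things in the scene. Friction and masses are not known exactly. Their poses are not given: they have to be found in the camera images.
- red_lantern: Red round rigid lantern, 0.14 to 0.28 kg, hanging loose by its wire bail on one of the stand's two hooks. Origin: centre of its underside (67 mm above the table at the start); z: its axis, up. Brass foot 48 mm diameter, 0 to 14 mm high; straight barrel 58 mm diameter from 22 to 74 mm; tapering to a brass cap 44 mm diameter at 86 to 94 mm.
- red_lantern_bail (a point): Middle of the top of the red lantern's stiff bail (centre of the 6 mm dark wire), 187 mm above the underside on the axis. The bail lies in the lantern's yz plane: uprights at y = +-19 mm from the cap up to 173 mm, then slanting in to a 16 mm flat top.
- gold_lantern: Yellow lantern, same shape and size as the red one, hanging on the stand's other hook; it stays there.
- stand: Fixed dark wood stand, 350 mm wide, 340 high. Origin: on the table under its crossbar; x points from the hook tips to the crossbar (away from the robot), y along it. Base 15 mm thick, x -130 to 40 mm. Posts at y +-165. Two 8 mm brass hooks at y +-80 run from the crossbar (x 0 to 20, height 242 to 270) towards -x to a valley at x -75, axis height 246.
- hook_tip0 (a point): Upturned tip (wire centre) of the hook at the stand's y = -80 mm: x = -95 mm, 266 mm above the table, its top at 270 mm. From the valley, 20 mm nearer the crossbar, the hook turns up at 45 degrees. A bail must rise at least 25 mm from where it hangs before it can leave over the tip towards the stand's -x.
- hook_tip1 (a point): The same for the hook at the stand's y = +80 mm.
- stand_rail (a point): Middle of the underside of the wooden rail above both hooks, 322 mm above the table; the rail is 45 mm wide (stand's x from -95 to -50 mm), 18 mm thick, over the whole width. Nothing can come from straight above; from the stand's -x side a tool tilted 35 to 45 degrees from vertical reaches a lantern's barrel under it.
- cubby: Fixed wooden storage cubby with clear top and back, 170 mm wide, 200 mm deep, 256 mm high. Origin: on the table under the middle of its open front face; its x axis points into the cubby (roughly away from the robot), z up. A tray slides out of it towards its -x.
- tray (a joint): Sliding of the tray in metres: 0 = fully shut against a stop, positive = pulled out, at most 0.19; starts at 0.15 to 0.175. It stays where it is left; about 2 N of friction plus 8 N per m/s.
- tray_seat (a point): Centre of the bottom of the tray's round seat with a dark bottom: a hole 51 mm in diameter, 12 mm deep, small chamfer; the lantern's foot fits with 1.5 mm clearance all round. Bottom 38 mm, rim 50 mm above the table. It moves with the tray; 75 mm inside the cubby front when shut. The tray's front panel, 89 mm from it on the -x side, has its top 78 mm above the table.
- tray_handle (a point): Middle of the brass bar handle, about 10 mm thick and 90 mm long along the cubby's y, 35 mm before the tray's front panel and 56 mm above the table. Pushing it along the cubby's +x shuts the tray; when shut the bar is 49 mm in front of the cubby front.
- paper_cup: Paper-white cup, 76 mm wide, 90 mm high. Origin: centre of underside. Bystander.
- ink_dish: White dish, 120 mm wide, 20 mm high. Origin: centre of underside. Bystander.
- paperweight: Brass bar 40 x 150 x 22 mm. Origin: centre of underside, long along its y. Bystander.
- ink_bottle: Black bottle 60 mm wide, 130 mm high. Origin: centre of underside. Bystander.
- flask: Orange flask 66 mm wide, 220 mm high. Origin: centre of underside. Bystander.
- flat_brush: Flat brush lying on the table, along its x. Bystander.
- gold_lantern_bail (a point): Middle of the top of the yellow lantern's bail (wire centre), 187 mm above its underside on its axis.
Mind the look-alikes: they are no part of the job. What is shaped like the red_lantern but green is not meant.

How it is judged:
On the way, in this order (a step that is already met when the one before it is completed fails the run):
1. the red lantern is held in the gripper, off its hook and clear of the stand (x of red_lantern_bail in the frame of stand below -0.115 m and contact force between red_lantern and stand below 0.05 N and contact force between the fingers and red_lantern above 1 N), for 0.1 s.
2. the red lantern stands in the seat of the pulled-out tray, let go (horizontal distance between red_lantern and tray_seat below 0.005 m and z of red_lantern in the frame of tray_seat between -0.004 and 0.004 m and angle between red_lantern's own z axis and vertical below 0.07 rad and contact force between the fingers and red_lantern below 0.1 N and value of joint tray above 0.04 m), for 0.2 s.
At the end, for the whole second after the job is handed in: The red lantern stands at rest in the tray's seat (axis within 5 mm of the seat's, underside within 4 mm of its bottom, tilt under 0.07 rad), the tray is shut to within 6 mm, and the yellow lantern still hangs on its hook (horizontal distance between red_lantern and tray_seat below 0.005 m and z of red_lantern in the frame of tray_seat between -0.004 and 0.004 m and angle between red_lantern's own z axis and vertical below 0.07 rad and value of joint tray below 0.006 m and linear speed of red_lantern below 0.02 m/s and distance between gold_lantern and stand below 0.16 m and height (world z) of gold_lantern_bail above 0.242 m); the robot touches nothing.
It fails at once if the yellow lantern or another bystander is displaced by more than 30 mm (distance of any of paper_cup, ink_dish, paperweight, ink_bottle, flask, flat_brush, gold_lantern from where it was at the start of the episode above 0.03 m).
It fails at once if the red lantern is dropped or rammed on the tray or cubby (over 60 N) (contact force between red_lantern and cubby above 60 N).
It fails at once if the tray is slammed (shutting faster than 0.6 m/s) (velocity of joint tray below -0.6 m/s).
It also fails if it takes over 61 s, if anything falls off the work surface, if the arm or the gripper's body presses on something with over 40 N, if the wrist force passes 120 N, or if a joint passes its speed limit or range.

## Robot

A 6-joint arm with a two-finger parallel gripper is mounted at the origin on the work surface. World frame = base frame: x ahead of the robot, y to its left, z up, the work surface at z = 0. Lengths are in m, angles in rad, forces in N, time in s.
With the tool pointing down it reaches from about 0.225 to 0.875 m from the base axis. Payload 3.4 kg.
Tool frame: the origin (TCP) lies where the fingers leave the gripper's body, on its centre line; the fingertips stand 73 mm ahead of it and the grasp point (between the pads) lies 54 mm ahead of it (manip.pinch_z is the distance from the TCP to the grasp point, in m); z points along the fingers, y is the line along which they close (so a half turn about z gives the same grasp; the last joint's range is limited). The gripper opens to 85 mm and grips with 20 to 120 N. Pads are 22 mm wide; open, the fingers measure 114 mm over their backs; the gripper's body (76 mm by 85 mm) begins 54 mm behind the grasp point. The pads swing forward as they close: fully open they stand 13 mm farther back than shut.
Start: joints at [1.169, 0.276, 1.505, -0, 1.361, -0.121], TCP at [0.159, 0.553, 0.304] pointing down, gripper open.
Joint ranges: [-2.89, 2.89], [-0.75, 2.08], [0.22, 2.7], [-1.18, 4.32], [0.11, 2.71], [-2.7, 2.7]. Speed limits (rad/s): [2.57, 2.57, 3.14, 3.14, 3.14, 3.14].

## Interface

Orientations are given as a unit quaternion [w, x, y, z].
In Python, from rig import readout, imaging, manip gives the robot as it stands. The module is installed in compiled form; this text tells all that it offers.
- The arm moves only by the tool servo_tool, never from a script. Its argument "moves" is a list of rows, each an object with "dp": the shift along the tool's x, y, z in units of 0.2 m (1.0 is 0.2 m), a list of three; "delta_rot": the turn, a rotation vector about the tool's x, y, z in units of 0.1 rad (1.0 is 0.1 rad), a list of three; "fingers": the opening, from 0 (shut) to 1 (fully open). In form: [{"dp": [dx, dy, dz], "delta_rot": [wx, wy, wz], "fingers": fingers}, ...]. A call has 1 to 5 rows; each row shifts and turns the commanded pose from where the row before left it, along the tool's axes as they then stand; what a row does not reach is not made up. A row lasts 1/10 s, in which the tool goes at most 50 mm and 8.59 degrees, less where a joint would pass 70% of its speed; a pose out of reach is approached as far as the arm can. A call with a number of a shift or a turn outside -1 to 1 is refused whole. A call with a gripper value outside its range is refused whole. The fingers move at their own pace and stop on an object; "force" is the grip in N (left out, the last holds). Time passes only in rows, so rows that do not move let the fingers close. It gives the time, the measured TCP pose, the force, the opening and the grip force at its end, in the units of the state.
- readout.get_state(): the state, without advancing time (a new reading comes with each control period).
- imaging.get_image(name): name is "scene" or "top"; returns (picture, depth): 400x640x3 uint8, red, green, blue; 400x640 float32, m along the optical axis (not along the pixel's ray), 0 where there is no reading.
- imaging.calibration(name): a dict with "intrinsics" (3x3 intrinsics, pixels), "R" (3x3) and "t" (3): a world point X has camera coordinates R X + t. Camera axes: x right, y down, z forward; pixel columns grow to the right and rows downward; lengths in m; the calibration is good to about 2 mm. A picture is of the moment at which its call begins. calibration takes no time and is no camera call.
- manip.sign_off(): hands the job in; it is judged then, once.
The state is a dict: "clock": time; "qpos": joint angles; "qd": joint speeds; "effort": joint torques, N m; "position": TCP position; "ee_rot": TCP orientation; "contact_force": force on the tool from outside, world axes, zero at the start; "moment": the same for the moment, N m; "width": finger opening in m; "gripper_force": force on a finger pad.
Only numpy, scipy, OpenCV 4.12 (cv2) and the standard library are available. Lean on these libraries where they do the work, as an engineer would, in place of code of your own. Each camera call takes 0.05 s, during which the arm holds its last target. There are 200 camera calls.

## Working session

There is one attempt and no reset: what is moved stays moved. The work goes in short steps, Python scripts to look and compute and a tool call to move; the robot and the scene stay as the last step left them, time stands still between calls to the robot, and variables do not carry over. Pictures are saved under pics/ and viewed, at most 10 in all, crops included, and the job is handed in when it is done.

Besides the shell and the picture viewer there is one more tool, called after ">>>" as name([rows], argument=value, ...), one row to a line, values as JSON. servo_tool: Moves the arm, as the interface text tells. Its arguments: {"type":"object","properties":{"moves":{"type":"array"},"force":{"type":"number"}},"required":["moves"]}

```bash
mkdir -p pics
python3 - <<'E'
from rig import readout, imaging, manip
import cv2,numpy as np
for n in ("scene","top"):
    im,d=imaging.get_image(n); cv2.imwrite(f"pics/{n}0.png",im[:,:,::-1]); np.savez(f"pics/{n}0.npz",im=im,d=d)
    c=imaging.calibration(n); print(n,np.round(c["intrinsics"],1).tolist(),np.round(c["R"],3).tolist(),np.round(c["t"],3), "cam",-c["R"].T@c["t"])
s=readout.get_state(); print(s)
E
```

```text
scene [[479.1, 0.0, 324.2], [0.0, 479.1, 197.4], [0.0, 0.0, 1.0]] [[0.669, -0.744, -0.004], [-0.709, -0.636, -0.304], [0.224, 0.206, -0.953]] [-0.321  0.541  1.467] cam [ 0.27005772 -0.1966434   1.56069421]
top [[402.4, 0.0, 323.5], [0.0, 402.4, 199.2], [0.0, 0.0, 1.0]] [[-0.019, -1.0, -0.024], [-0.987, 0.022, -0.16], [0.161, 0.021, -0.987]] [0.131 0.614 1.248] cam [0.40776852 0.09072794 1.33266922]
{'clock': 0.1, 'qpos': array([ 1.16902480e+00,  2.76543632e-01,  1.50598746e+00,  3.97450392e-06,
        1.36072073e+00, -1.21002631e-01]), 'qd': array([ 5.89940821e-05, -5.34281688e-04, -4.36441321e-03, -2.10976460e-04,
        1.17754620e-03,  2.99424242e-04]), 'effort': array([ 1.17428433e-03, -4.17702520e+01, -2.46403348e+01, -2.29038615e-04,
        5.72345380e-03, -2.23796107e-06]), 'position': array([0.1591981 , 0.55216101, 0.30312695]), 'ee_rot': array([-2.16258509e-04,  1.39924154e-01,  9.90161877e-01, -8.00901287e-04]), 'contact_force': array([-0.00475294, -0.76180905, -0.21335533]), 'moment': array([0.02221928, 0.0471921 , 0.00702724]), 'gripper_force': 0.0, 'width': 0.08538768339321681}
```

View pics/scene0.png

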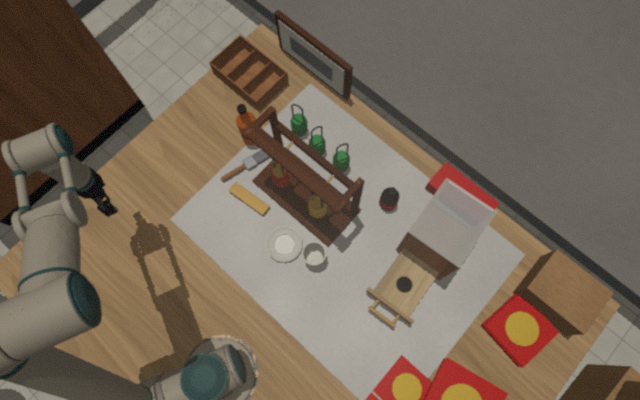

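View pics/top0.png

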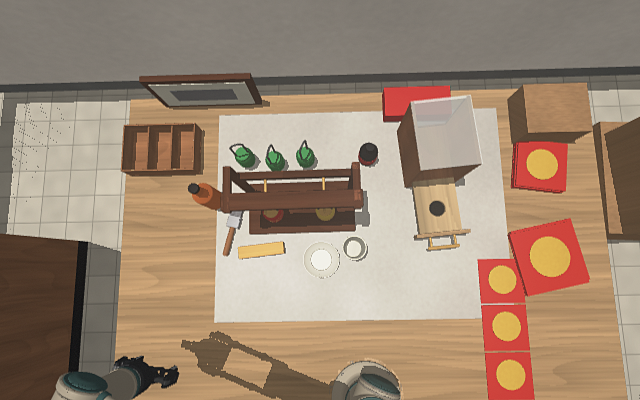

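The scene view shows the red lantern hanging at about (280,177) and the yellow one at (318,207), both under the stand's rail. The tray seat is at (404,284) and its handle at (383,313). In the top view these are red (272,214), yellow (325,213), seat (437,208) and handle (443,241).

Candidates for "red lantern" (scene view):
- **Red round body:** (280,177) hangs under the rail. This matches the description.
- **Yellow lantern:** (318,207).
- **Green lanterns:** (299,122), (317,140) and (341,158).
- **Red boxes and the black/red bottle:** (389,198). These are not lanterns.

I choose (280,177) and will check it in a crop.

```bash
cat > h.py <<'E'
import numpy as np,cv2
from rig import imaging
def cloud(n,d):
    c=imaging.calibration(n);K=c["intrinsics"];v,u=np.mgrid[:400,:640]
    P=np.stack([(u-K[0,2])/K[0,0]*d,(v-K[1,2])/K[1,1]*d,d],-1)
    return (P-c["t"])@c["R"]   # R^T (P-t)
def proj(n,X):
    c=imaging.calibration(n);p=(c["R"]@np.asarray(X,float).T).T+c["t"];p=p@c["intrinsics"].T
    return p[...,:2]/p[...,2:]
def ray(n,uv):
    c=imaging.calibration(n);r=c["R"].T@np.linalg.inv(c["intrinsics"])@np.array([*uv,1.]);return -c["R"].T@c["t"],r/np.linalg.norm(r)
def tri(uv1,uv2):
    o1,r1=ray("scene",uv1);o2,r2=ray("top",uv2)
    ab=np.linalg.lstsq(np.c_[r1,-r2],o2-o1,rcond=None)[0]
    p,q=o1+ab[0]*r1,o2+ab[1]*r2;return (p+q)/2,np.linalg.norm(p-q)
E
python3 - <<'E'
from h import *
S=np.load("pics/scene0.npz");T=np.load("pics/top0.npz")
a=cv2.resize(S["im"][85:245,225:385],(0,0),fx=2.5,fy=2.5,interpolation=2)
b=cv2.resize(T["im"][150:270,180:380],(0,0),fx=2,fy=2,interpolation=2)
cc=np.zeros((560,800,3),np.uint8);cc[:400,:400]=a;cc[:240,400:]=b
c=cv2.resize(S["im"][170:330,340:500],(300,300),interpolation=2);cc[250:550,450:750]=c
cv2.imwrite("pics/crop1.png",cc[:,:,::-1])
for n,D in(("scene",S),("top",T)):
    X=cloud(n,D["d"]);hsv=cv2.cvtColor(D["im"],cv2.COLOR_RGB2HSV);z=X[...,2];ok=D["d"]>0
    for nm,l in (("rail z.325-.355",(z>.325)&(z<.355)&(X[...,1]>-.3)&(X[...,1]<.5)&(X[...,0]>.3)&(X[...,0]<.8)),):
        m=(l&ok).astype(np.uint8);k,lab,st,_=cv2.connectedComponentsWithStats(m);
        for i in range(1,k):
            if st[i,4]>60:
                p=X[lab==i];bx=cv2.minAreaRect((p[:,:2]*1000).astype(np.float32));print(n,nm,st[i],bx,np.median(p[:,2]))
    sat=(hsv[...,1]>100)
    for nm,m in (("red",sat&((hsv[...,0]<6)|(hsv[...,0]>174))&(z>.06)&(z<.2)),("yel",sat&(hsv[...,0]>18)&(hsv[...,0]<32)&(z>.06)&(z<.2)),("darkseat",(hsv[...,2]<60)&(z>.03)&(z<.048)&(X[...,1]<-.1))):
        k,lab,st,ce=cv2.connectedComponentsWithStats((m&ok).astype(np.uint8))
        for i in range(1,k):
            if st[i,4]>25:
                p=X[lab==i];print(n,nm,st[i],ce[i].round(1),p.mean(0).round(4),p.min(0).round(3),p.max(0).round(3))
E
```

```text
scene rail z.325-.355 [ 242  105  123  109 2546] ((602.901611328125, 191.42208862304688), (119.80057525634766, 361.1564636230469), 0.631016194820404) 0.33913128549943594
scene red [428 162  72  47 482] [462.  183.9] [ 0.9611 -0.1807  0.0627] [ 0.889 -0.311  0.06 ] [ 0.99  -0.094  0.071]
scene red [271 171  19  15 105] [281.2 179.2] [0.5597 0.2539 0.1318] [0.542 0.241 0.086] [0.589 0.29  0.155]
scene yel [309 200  18  18 179] [317.2 210.1] [0.5592 0.0994 0.1372] [0.543 0.082 0.091] [0.59  0.138 0.166]
scene darkseat [398 278  13  13 106] [404.1 284. ] [ 0.5826 -0.2468  0.0383] [ 0.562 -0.266  0.03 ] [ 0.602 -0.227  0.048]
top rail z.325-.355 [ 220  162  144   52 3068] ((603.0781860351562, 193.81141662597656), (120.16761016845703, 360.5478210449219), 0.6299702525138855) 0.3384762877514539
top red [404  87  19   6  37] [413.2  88.7] [ 0.9808 -0.1882  0.0621] [ 0.969 -0.217  0.061] [ 0.988 -0.157  0.066]
top red [440  86  11  12  53] [445.6  90.5] [ 0.9713 -0.2948  0.062 ] [ 0.949 -0.308  0.06 ] [ 0.988 -0.277  0.067]
top red [428  88  15  11  46] [435.3  94. ] [ 0.9603 -0.2602  0.0619] [ 0.946 -0.282  0.06 ] [ 0.982 -0.236  0.066]
top red [384  90  31  26 231] [397.3 101.7] [ 0.9367 -0.1333  0.0619] [ 0.89  -0.189  0.06 ] [ 0.979 -0.091  0.068]
top red [263 210  21  13  92] [275.3 216.4] [0.5538 0.2615 0.1358] [0.541 0.244 0.088] [0.576 0.298 0.156]
top yel [316 208  19  13  99] [325.  214.8] [0.5544 0.1122 0.1421] [0.543 0.085 0.101] [0.575 0.139 0.161]
```

View pics/crop1.png

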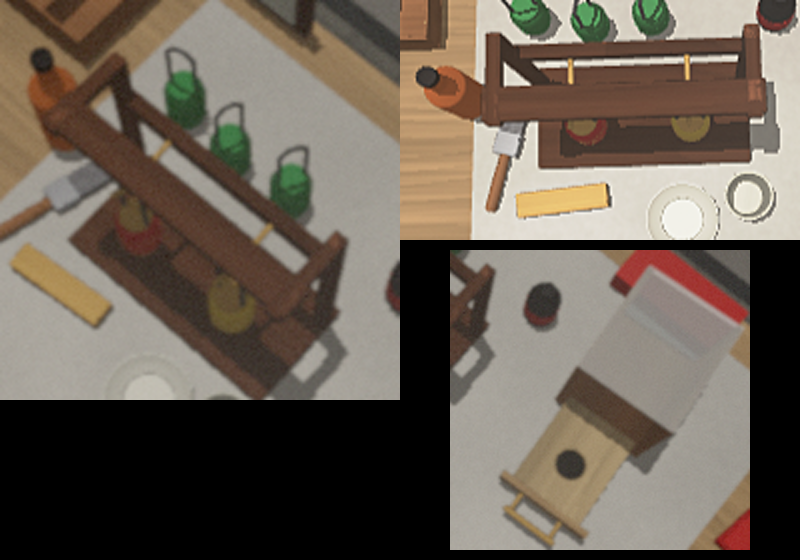

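The crop confirms the choice: a red barrel with a brass cap and dark bail hangs on the left hook at scene (280,177). The green ones stand on the table behind. Next I fit the stand, lantern, tray and cubby.

Run:
```python
from h import *
from scipy.optimize import least_squares
for n in("scene","top"):
    D=np.load(f"pics/{n}0.npz");X=cloud(n,D["d"]);hsv=cv2.cvtColor(D["im"],cv2.COLOR_RGB2HSV).astype(int);z=X[...,2];ok=D["d"]>0
    H,Sa,V=hsv[...,0],hsv[...,1],hsv[...,2]
    # rail front edge fit: top pts, min x per y bin
    m=ok&(z>.33)&(z<.35)&(X[...,0]>.5)&(X[...,0]<.61)&(X[...,1]>0)&(X[...,1]<.4)
    p=X[m];ys=np.arange(.04,.34,.015);f=[];b=[]
    for y in ys:
        q=p[abs(p[:,1]-y)<.008][:,0];f.append(q.min());b.append(q.max())
    print(n,"rail front",np.polyfit(ys-.192,f,1),"back",np.polyfit(ys-.192,b,1),"y",p[:,1].min(),p[:,1].max(),"z",np.median(p[:,2]))
    sat=Sa>100
    for nm,c,y0 in(("red",(H<6)|(H>174),.27),("yel",(H>18)&(H<32),.11)):
        m=ok&sat&c&(z>.09)&(z<.142)&(abs(X[...,1]-y0)<.07)&(abs(X[...,0]-.56)<.05)
        m=cv2.erode(m.astype(np.uint8),np.ones((2,2)))>0
        q=X[m];r=least_squares(lambda a:np.hypot(q[:,0]-a[0],q[:,1]-a[1])-.029,[.565,y0],loss="soft_l1",f_scale=.002)
        r2=least_squares(lambda a:np.hypot(q[:,0]-.563,q[:,1]-a[0])-.029,[y0],loss="soft_l1",f_scale=.002)
        print(nm,m.sum(),r.x,r.cost,r2.x)
    # seat
    box=(abs(X[...,0]-.583)<.05)&(abs(X[...,1]+.247)<.05)&ok
    print("seat V stats",np.percentile(V[box],[2,10,50]))
    m=(box&(V<np.percentile(V[box],50)*.55)).astype(np.uint8);k,l,st,ce=cv2.connectedComponentsWithStats(m);i=1+st[1:,4].argmax()
    o,r=ray(n,ce[i]);print("seat px",ce[i],st[i],"at z=.038",o+r*((.038-o[2])/r[2]),"depth z",np.median(z[l==i]))
    # tray floor (rim) height & front panel, handle
    t=ok&(abs(X[...,1]+.247)<.12)&(X[...,0]>.4)&(X[...,0]<.62)
    fl=t&(z>.044)&(z<.056)&(X[...,0]>.5);print("tray floor z",np.median(z[fl]),fl.sum())
    pa=t&(z>.068)&(z<.085)&(X[...,0]<.56);q=X[pa];print("panel",len(q),cv2.minAreaRect((q[:,:2]*1000).astype(np.float32)),np.median(q[:,2]))
    ha=t&(z>.046)&(z<.068)&(X[...,0]<.475);q=X[ha];print("handle",len(q),q.mean(0),cv2.minAreaRect((q[:,:2]*1000).astype(np.float32)),np.percentile(q[:,2],90))
    cu=ok&(z>.24)&(z<.27)&(X[...,1]<-.1)&(X[...,1]>-.4)&(X[...,0]>.55);q=X[cu];print("cubby top",len(q),cv2.minAreaRect((q[:,:2]*1000).astype(np.float32)))
    fk=ok&(z>.15)&(z<.23)&(X[...,1]>.33)&(X[...,1]<.6)&(X[...,0]<.75)&(X[...,0]>.45);q=X[fk];print("flask",len(q),q.min(0),q.max(0))
```

```text
scene rail front [-0.00949992  0.54774355] back [-0.00692023  0.59498882] y 0.010725203008735602 0.3716455733486917 z 0.3392239926968189
red 7 [0.57323894 0.27024203] 1.2079180156872323e-06 [0.28148988]
yel 35 [0.57287966 0.11101763] 9.77271183085633e-06 [0.1161054]
seat V stats [ 54.  59. 156.]
seat px [403.70114943 284.00574713] [397 277  15  15 174] at z=.038 [ 0.58191443 -0.24587012  0.038     ] depth z 0.038383080817913515
tray floor z 0.04971246108208168 1297
panel 243 ((478.364990234375, -255.272705078125), (51.731719970703125, 167.16644287109375), 4.9704718589782715) 0.07722079376442369
handle 138 [ 0.45843325 -0.25552811  0.05945088] ((463.710205078125, -257.03277587890625), (26.15501594543457, 99.5590591430664), 3.565861463546753) 0.06345047456370244
cubby top 4904 ((1043.164306640625, -274.8186950683594), (753.79833984375, 299.10540771484375), 3.9142162799835205)
flask 291 [0.60267511 0.34385191 0.15001836] [0.66078565 0.50355826 0.22661665]
top rail front [-0.00998384  0.54788278] back [-0.02062221  0.59333143] y 0.01305250307702202 0.37352882618489824 z 0.3385057011625482
red 6 [0.57079368 0.27278295] 3.902893611644673e-07 [0.27315175]
yel 5 [0.57174269 0.1122711 ] 3.5072992330493324e-07 [0.10023936]
seat V stats [ 61.  69. 204.]
seat px [436.69565217 207.9076087 ] [429 201  16  15 184] at z=.038 [ 0.58205088 -0.24667874  0.038     ] depth z 0.03816327641361992
tray floor z 0.04904586880706851 1308
panel 218 ((496.9549865722656, -251.54678344726562), (12.049210548400879, 167.5751495361328), 5.184630393981934) 0.07670031950534185
handle 136 [ 0.45807586 -0.25383852  0.05894434] ((460.5882568359375, -254.9453887939453), (24.5795955657959, 98.86465454101562), 1.5542571544647217) 0.062174458267706435
cubby top 4398 ((765.4591674804688, -228.53683471679688), (203.6879119873047, 171.9844512939453), 5.029973030090332)
flask 300 [0.60631954 0.34767152 0.15005889] [0.65886137 0.50405132 0.22856858]
```

```bash
cat > plan.py <<'E'
import numpy as np
from scipy.spatial.transform import Rotation as R, Slerp
from rig import readout
def cur():
    s=readout.get_state();q=s["ee_rot"];return np.array(s["position"]),R.from_quat([q[1],q[2],q[3],q[0]])
def tool(tilt,yaw):
    "tool tilted from vertical by tilt deg, pointing along heading yaw deg; y axis to heading's left"
    a=np.radians(tilt);z=[np.sin(a),0,-np.cos(a)];y=[0,1,0];return R.from_euler("z",yaw,degrees=True)*R.from_matrix(np.c_[np.cross(y,z),y,z])
def rows(p1,r1,n,fing=1,p0=None,r0=None,dec=3):
    if p0 is None:p0,r0=cur()
    sl=Slerp([0,1],R.concatenate([r0,r1]));p,r=p0.copy(),r0
    for i in range(1,n+1):
        tp=p0+(p1-p0)*i/n;tr=sl(i/n)
        dp=np.round(r.inv().apply(tp-p)/.2,dec);p=p+r.apply(dp*.2)
        dr=np.round((r.inv()*tr).as_rotvec()/.1,2);r=r*R.from_rotvec(dr*.1)
        print('{"dp":%s,"delta_rot":%s,"fingers":%g}'%((dp+0).tolist(),(dr+0).tolist(),fing),"," if i%5 else "")
    return p,r
E
python3 - <<'E'
from plan import *
r=tool(45,.5);g=np.array([.569-.003,.2715,.119]);z=r.apply([0,0,1])
rows(g-(.054+.12)*z,r,15)
E
```

```text
{"dp":[-0.117, -0.064, 0.02],"delta_rot":[-0.08, -0.52, -0.18],"fingers":1} ,
{"dp":[-0.114, -0.066, 0.026],"delta_rot":[-0.07, -0.52, -0.19],"fingers":1} ,
{"dp":[-0.112, -0.069, 0.032],"delta_rot":[-0.08, -0.52, -0.18],"fingers":1} ,
{"dp":[-0.109, -0.071, 0.036],"delta_rot":[-0.08, -0.52, -0.18],"fingers":1} ,
{"dp":[-0.105, -0.073, 0.042],"delta_rot":[-0.07, -0.52, -0.18],"fingers":1} 
{"dp":[-0.102, -0.075, 0.046],"delta_rot":[-0.08, -0.52, -0.19],"fingers":1} ,
{"dp":[-0.098, -0.078, 0.051],"delta_rot":[-0.08, -0.52, -0.18],"fingers":1} ,
{"dp":[-0.094, -0.079, 0.056],"delta_rot":[-0.07, -0.52, -0.18],"fingers":1} ,
{"dp":[-0.089, -0.082, 0.059],"delta_rot":[-0.08, -0.52, -0.18],"fingers":1} ,
{"dp":[-0.084, -0.084, 0.063],"delta_rot":[-0.08, -0.52, -0.19],"fingers":1} 
{"dp":[-0.08, -0.086, 0.067],"delta_rot":[-0.07, -0.52, -0.18],"fingers":1} ,
{"dp":[-0.074, -0.088, 0.071],"delta_rot":[-0.08, -0.52, -0.18],"fingers":1} ,
{"dp":[-0.069, -0.089, 0.073],"delta_rot":[-0.08, -0.52, -0.18],"fingers":1} ,
{"dp":[-0.064, -0.092, 0.076],"delta_rot":[-0.07, -0.52, -0.19],"fingers":1} ,
{"dp":[-0.057, -0.093, 0.079],"delta_rot":[-0.08, -0.52, -0.18],"fingers":1}
```

>>> servo_tool([
  {"dp": [-0.12,-0.06,0.02],"delta_rot": [-0.08,-0.52,-0.18],"fingers": 1},
  {"dp": [-0.11,-0.07,0.03],"delta_rot": [-0.08,-0.52,-0.18],"fingers": 1},
  {"dp": [-0.11,-0.07,0.03],"delta_rot": [-0.08,-0.52,-0.18],"fingers": 1},
  {"dp": [-0.11,-0.07,0.04],"delta_rot": [-0.08,-0.52,-0.18],"fingers": 1},
  {"dp": [-0.11,-0.07,0.04],"delta_rot": [-0.08,-0.52,-0.18],"fingers": 1},
])

```text
clock: 0.6
position: [0.255, 0.458, 0.2821]
ee_rot: [0.132, 0.094, 0.987, 0.001]
contact_force: [-0.3, -0.0, -0.2]
width: 0.0853
gripper_force: 0.0
```

>>> servo_tool([
  {"dp": [-0.1,-0.08,0.05],"delta_rot": [-0.08,-0.52,-0.18],"fingers": 1},
  {"dp": [-0.1,-0.08,0.05],"delta_rot": [-0.08,-0.52,-0.18],"fingers": 1},
  {"dp": [-0.09,-0.08,0.06],"delta_rot": [-0.08,-0.52,-0.18],"fingers": 1},
  {"dp": [-0.09,-0.08,0.06],"delta_rot": [-0.08,-0.52,-0.18],"fingers": 1},
  {"dp": [-0.08,-0.08,0.06],"delta_rot": [-0.08,-0.52,-0.18],"fingers": 1},
])

```text
clock: 1.1
position: [0.3483, 0.3639, 0.2602]
ee_rot: [0.26, 0.046, 0.964, 0.003]
contact_force: [-0.2, -0.2, 0.7]
width: 0.0855
gripper_force: 0.0
```

>>> servo_tool([
  {"dp": [-0.08,-0.09,0.07],"delta_rot": [-0.08,-0.52,-0.18],"fingers": 1},
  {"dp": [-0.07,-0.09,0.07],"delta_rot": [-0.08,-0.52,-0.18],"fingers": 1},
  {"dp": [-0.07,-0.09,0.07],"delta_rot": [-0.08,-0.52,-0.18],"fingers": 1},
  {"dp": [-0.06,-0.09,0.08],"delta_rot": [-0.08,-0.52,-0.18],"fingers": 1},
  {"dp": [-0.06,-0.09,0.08],"delta_rot": [-0.08,-0.52,-0.18],"fingers": 1},
])

```text
clock: 1.6
position: [0.4419, 0.2698, 0.2384]
ee_rot: [0.382, -0.0, 0.924, 0.006]
contact_force: [24.5, 1.1, 21.5]
width: 0.0852
gripper_force: 0.0
```

>>> servo_tool([
  {"dp": [0,0,0],"delta_rot": [0,0,0],"fingers": 1},
  {"dp": [0,0,0],"delta_rot": [0,0,0],"fingers": 1},
])

```text
clock: 1.8
position: [0.4424, 0.2703, 0.2391]
ee_rot: [0.383, -0.003, 0.924, 0.004]
contact_force: [1.4, 0.1, 0.8]
width: 0.0856
gripper_force: 0.0
```

Run:
```python
from plan import *
from rig import imaging
import cv2
r=tool(45,.5);g=np.array([.569-.003,.2715,.119]);z=r.apply([0,0,1])
p0,r0=cur();print(p0,r0.as_matrix().round(3).tolist(),readout.get_state()["qpos"].round(2))
rows(g-(.054+.04)*z,r,4,dec=3)
a,_=imaging.get_image("scene");b,_=imaging.get_image("top")
cv2.imwrite("pics/m1.png",np.hstack([cv2.resize(a[85:285,185:385],(400,400)),cv2.resize(b[120:320,180:380],(400,400))])[:,:,::-1])
```

```text
[0.44239991 0.27032534 0.23907446] [[-0.707, -0.008, 0.707], [-0.002, 1.0, 0.009], [-0.707, 0.006, -0.707]] [ 0.65  0.11  2.16 -1.18  0.47  0.06]
{"dp":[-0.003, 0.0, 0.098],"delta_rot":[0.01, 0.0, -0.01],"fingers":1} ,
{"dp":[-0.003, 0.0, 0.098],"delta_rot":[0.01, 0.0, -0.01],"fingers":1} ,
{"dp":[-0.003, 0.0, 0.098],"delta_rot":[0.0, 0.0, -0.01],"fingers":1} ,
{"dp":[-0.003, 0.0, 0.098],"delta_rot":[0.01, 0.0, -0.02],"fingers":1} ,
```

View pics/m1.png

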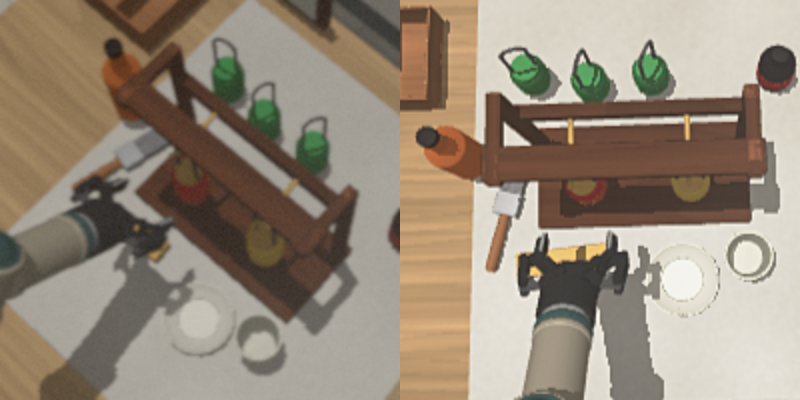

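The gripper is straight in front of the red lantern (left panel around (140,235)), but q4 is at its -1.18 limit. I work out a wrist model to pick a tilt that keeps q4 in range.

```bash
cat >> plan.py <<'E'
A=dict(a1=.196,d1=.053,a2=.4456,a3=.264,L=.123)
def wrist(p,r,A=A):
    z=r.apply([0,0,1]);w=p-A["L"]*z;q1=np.arctan2(w[1],w[0]);x=np.hypot(w[0],w[1])-A["a1"];h=w[2]-A["d1"]
    c=(x*x+h*h-A["a2"]**2-A["a3"]**2)/(2*A["a2"]*A["a3"]);q3=np.arccos(c);q2=np.arctan2(x,h)-np.arctan2(A["a3"]*np.sin(q3),A["a2"]+A["a3"]*c)
    t=q2+q3;d=np.array([np.cos(t)*np.cos(q1),np.cos(t)*np.sin(q1),-np.sin(t)]);l=np.array([-np.sin(q1),np.cos(q1),0]);f=np.array([np.sin(t)*np.cos(q1),np.sin(t)*np.sin(q1),np.cos(t)])
    return np.round([q1,q2,q3,np.arctan2(z@l,z@d),np.arccos(z@f)],3)
E
python3 - <<'E'
from plan import *
print(readout.get_state()["qpos"].round(4),wrist(*cur()))
for t in(33,35,37,39):
  for h in(-5,0,8):
    r=tool(t,h);z=r.apply([0,0,1]);hd=np.array([np.cos(np.radians(h)),np.sin(np.radians(h)),0])
    g=np.array([.5685,.2715,.124])-.0094*hd
    print(t,h,[wrist(g-(.054+b)*z+[0,0,u],r).tolist() for b,u in((0,0),(.08,0),(0,.035))])
r=tool(35,0);z=r.apply([0,0,1]);g=np.array([.559,.2715,.124]);rows(g-.134*z,r,4)
E
```

```text
[ 0.654   0.1059  2.1633 -1.1785  0.4741  0.0566] [ 0.65   0.107  2.159 -1.175  0.472]
33 -5 [[0.545, 0.383, 2.013, -0.917, 0.417], [0.596, 0.211, 1.961, -0.649, 0.605], [0.545, 0.324, 1.936, -0.719, 0.51]]
33 0 [[0.531, 0.374, 2.03, -0.905, 0.358], [0.575, 0.195, 1.982, -0.605, 0.548], [0.531, 0.315, 1.952, -0.678, 0.455]]
33 8 [[0.506, 0.363, 2.05, -0.829, 0.268], [0.538, 0.176, 2.009, -0.49, 0.465], [0.506, 0.303, 1.972, -0.561, 0.375]]
35 -5 [[0.551, 0.382, 2.034, -1.043, 0.406], [0.605, 0.206, 1.99, -0.735, 0.578], [0.551, 0.322, 1.957, -0.814, 0.489]]
35 0 [[0.536, 0.373, 2.051, -1.053, 0.344], [0.583, 0.19, 2.013, -0.696, 0.515], [0.536, 0.312, 1.974, -0.781, 0.429]]
35 8 [[0.509, 0.362, 2.073, -1.026, 0.245], [0.544, 0.169, 2.042, -0.583, 0.422], [0.509, 0.299, 1.995, -0.673, 0.339]]
37 -5 [[0.556, 0.382, 2.054, -1.175, 0.402], [0.614, 0.203, 2.02, -0.829, 0.555], [0.556, 0.32, 1.978, -0.918, 0.472]]
37 0 [[0.54, 0.373, 2.072, -1.212, 0.337], [0.591, 0.186, 2.044, -0.801, 0.486], [0.54, 0.31, 1.996, -0.898, 0.407]]
37 8 [[0.513, 0.362, 2.095, -1.256, 0.233], [0.55, 0.164, 2.074, -0.698, 0.382], [0.513, 0.297, 2.018, -0.811, 0.307]]
39 -5 [[0.562, 0.384, 2.074, -1.308, 0.405], [0.624, 0.201, 2.049, -0.932, 0.537], [0.562, 0.319, 1.999, -1.029, 0.46]]
39 0 [[0.545, 0.374, 2.093, -1.375, 0.339], [0.599, 0.183, 2.075, -0.918, 0.463], [0.545, 0.309, 2.017, -1.028, 0.391]]
39 8 [[0.516, 0.362, 2.117, -1.5, 0.234], [0.556, 0.16, 2.106, -0.84, 0.348], [0.516, 0.295, 2.04, -0.979, 0.283]]
{"dp":[-0.029, 0.0, 0.041],"delta_rot":[0.03, 0.44, 0.01],"fingers":1} ,
{"dp":[-0.032, -0.001, 0.039],"delta_rot":[0.03, 0.44, 0.0],"fingers":1} ,
{"dp":[-0.033, 0.0, 0.037],"delta_rot":[0.02, 0.44, 0.01],"fingers":1} ,
{"dp":[-0.034, 0.0, 0.037],"delta_rot":[0.03, 0.44, 0.01],"fingers":1} ,
```

>>> servo_tool([
  {"dp": [-0.03,0,0.04],"delta_rot": [0.03,0.44,0],"fingers": 1},
  {"dp": [-0.03,0,0.04],"delta_rot": [0.03,0.44,0.01],"fingers": 1},
  {"dp": [-0.034,0,0.037],"delta_rot": [0.03,0.44,0.01],"fingers": 1},
  {"dp": [-0.034,0,0.037],"delta_rot": [0.03,0.44,0.01],"fingers": 1},
  {"dp": [0,0,0],"delta_rot": [0,0,0],"fingers": 1},
])

```text
clock: 2.4
position: [0.4839, 0.2724, 0.2346]
ee_rot: [0.302, 0.001, 0.953, 0.001]
contact_force: [0.3, 0.9, 0.1]
width: 0.0854
gripper_force: 0.0
```

Run:
```python
from plan import *
s=readout.get_state();print(s["qpos"].round(4),wrist(*cur()),cur()[0])
r=tool(35,0);z=r.apply([0,0,1]);g=np.array([.559,.2715,.124]);p,q=rows(g-.084*z,r,5);rows(g-.054*z,r,5,p0=p,r0=q)
```

```text
[ 0.5441  0.1533  2.0116 -0.6372  0.5238 -0.5382] [ 0.583  0.192  2.007 -0.695  0.517] [0.48392242 0.27238782 0.23460895]
{"dp":[0.002, -0.001, 0.05],"delta_rot":[0.0, 0.0, -0.01],"fingers":1} ,
{"dp":[0.002, -0.001, 0.049],"delta_rot":[0.0, 0.01, 0.0],"fingers":1} ,
{"dp":[0.002, -0.001, 0.05],"delta_rot":[0.0, 0.0, -0.01],"fingers":1} ,
{"dp":[0.002, -0.001, 0.05],"delta_rot":[0.0, 0.01, 0.0],"fingers":1} ,
{"dp":[0.002, -0.001, 0.049],"delta_rot":[0.0, 0.0, -0.01],"fingers":1} 
{"dp":[0.0, 0.0, 0.03],"delta_rot":[0.0, 0.0, 0.0],"fingers":1} ,
{"dp":[0.0, 0.0, 0.03],"delta_rot":[0.0, 0.0, 0.0],"fingers":1} ,
{"dp":[0.0, 0.0, 0.03],"delta_rot":[0.0, 0.0, 0.0],"fingers":1} ,
{"dp":[0.0, 0.0, 0.03],"delta_rot":[0.0, 0.0, 0.0],"fingers":1} ,
{"dp":[0.0, 0.0, 0.03],"delta_rot":[0.0, 0.0, 0.0],"fingers":1}
```

>>> servo_tool([
  {"dp": [0.002,-0.001,0.05],"delta_rot": [0,0,0],"fingers": 1},
  {"dp": [0.002,-0.001,0.05],"delta_rot": [0,0,0],"fingers": 1},
  {"dp": [0.002,-0.001,0.05],"delta_rot": [0,0,-0.01],"fingers": 1},
  {"dp": [0.002,-0.001,0.05],"delta_rot": [0,0.01,-0.01],"fingers": 1},
  {"dp": [0.002,-0.001,0.05],"delta_rot": [0,0.01,0],"fingers": 1},
])

```text
clock: 2.9
position: [0.5088, 0.2696, 0.1895]
ee_rot: [0.299, 0.0, 0.954, -0.001]
contact_force: [0.2, -0.1, 0.6]
width: 0.0854
gripper_force: 0.0
```

>>> servo_tool([
  {"dp": [0,0,0],"delta_rot": [0,0,0],"fingers": 1},
])

```text
clock: 3.0
position: [0.5088, 0.2693, 0.1889]
ee_rot: [0.298, 0.0, 0.955, -0.002]
contact_force: [-1.0, -0.6, 0.2]
width: 0.0856
gripper_force: 0.0
```

Run:
```python
from plan import *
from rig import imaging
import cv2
s=readout.get_state();print(s["qpos"].round(4),wrist(*cur()),cur()[0])
r=tool(35,0);z=r.apply([0,0,1]);g=np.array([.559,.2715,.124]);rows(g-.054*z,r,5)
a,_=imaging.get_image("scene");b,_=imaging.get_image("top")
cv2.imwrite("pics/m2.png",np.hstack([cv2.resize(a[105:225,215:335],(400,400)),cv2.resize(b[160:260,220:320],(400,400))])[:,:,::-1])
```

```text
[ 0.5079  0.2405  2.0373 -0.7446  0.4252 -0.4429] [ 0.551  0.305  2.058 -0.911  0.39 ] [0.5088488  0.26927754 0.18888149]
{"dp":[-0.004, 0.002, 0.028],"delta_rot":[-0.01, -0.01, 0.0],"fingers":1} ,
{"dp":[-0.004, 0.003, 0.028],"delta_rot":[0.0, -0.01, 0.0],"fingers":1} ,
{"dp":[-0.004, 0.002, 0.028],"delta_rot":[-0.01, -0.01, 0.0],"fingers":1} ,
{"dp":[-0.004, 0.002, 0.028],"delta_rot":[-0.01, -0.01, 0.0],"fingers":1} ,
{"dp":[-0.004, 0.002, 0.027],"delta_rot":[0.0, -0.02, 0.0],"fingers":1}
```

View pics/m2.png

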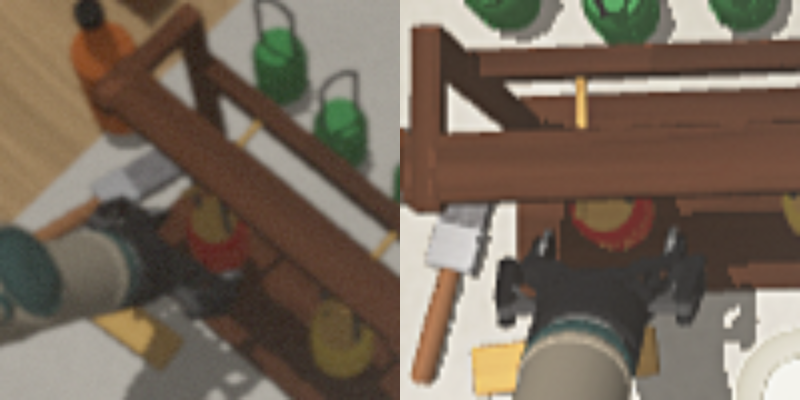

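The gripper is square to the red lantern in the top panel: fingers at x≈545 and 690, lantern at x≈612. The joints have margin, so I finish the approach and close.

>>> servo_tool([
  {"dp": [-0.004,0.002,0.028],"delta_rot": [0,-0.01,0],"fingers": 1},
  {"dp": [-0.004,0.002,0.028],"delta_rot": [0,-0.01,0],"fingers": 1},
  {"dp": [-0.004,0.002,0.028],"delta_rot": [0,-0.01,0],"fingers": 1},
  {"dp": [-0.004,0.002,0.028],"delta_rot": [0,-0.01,0],"fingers": 1},
  {"dp": [-0.004,0.002,0.028],"delta_rot": [0,-0.01,0],"fingers": 1},
])

```text
clock: 3.6
position: [0.5284, 0.2717, 0.1697]
ee_rot: [0.302, 0.0, 0.953, -0.001]
contact_force: [-0.5, 0.6, 0.9]
width: 0.0855
gripper_force: 0.0
```

>>> servo_tool([
  {"dp": [0,0,0],"delta_rot": [0,0,0],"fingers": 1},
])

```text
clock: 3.7
position: [0.5284, 0.2716, 0.1693]
ee_rot: [0.301, 0.0, 0.954, -0.001]
contact_force: [0.2, -0.0, 0.2]
width: 0.0854
gripper_force: 0.0
```

Run:
```python
from plan import *
s=readout.get_state();print(s["qpos"].round(3),cur()[0],cur()[1].as_matrix().round(3)[:,2],s["contact_force"].round(1), s["moment"].round(2),(cur()[0]+cur()[1].apply([0,0,.054])).round(4))
```

```text
[ 0.492  0.291  2.033 -0.826  0.381 -0.368] [0.52838278 0.27155172 0.16929351] [ 0.574 -0.002 -0.819] [ 0.2 -0.   0.2] [-0.04  0.29 -0.  ] [0.5594 0.2714 0.1251]
```

>>> servo_tool([
  {"dp": [0,0,0],"delta_rot": [0,0,0],"fingers": 0.55},
  {"dp": [0,0,0],"delta_rot": [0,0,0],"fingers": 0.55},
  {"dp": [0,0,0],"delta_rot": [0,0,0],"fingers": 0.55},
  {"dp": [0,0,0],"delta_rot": [0,0,0],"fingers": 0.55},
  {"dp": [0,0,0],"delta_rot": [0,0,0],"fingers": 0.55},
], force=40)

```text
clock: 4.2
position: [0.5283, 0.2719, 0.1706]
ee_rot: [0.302, 0.0, 0.953, -0.001]
contact_force: [0.4, -0.9, 1.5]
width: 0.0561
gripper_force: 42.2
```

>>> servo_tool([
  {"dp": [0,0,0],"delta_rot": [0,0,0],"fingers": 0.4},
  {"dp": [0,0,0],"delta_rot": [0,0,0],"fingers": 0.4},
  {"dp": [0,0,0],"delta_rot": [0,0,0],"fingers": 0.4},
], force=40)

```text
clock: 4.5
position: [0.5284, 0.2718, 0.1705]
ee_rot: [0.302, 0.0, 0.953, -0.001]
contact_force: [0.1, 0.4, 3.7]
width: 0.0562
gripper_force: 42.3
```

Run:
```python
from plan import *
s=readout.get_state();p,r=cur();print(p,s["contact_force"].round(1),s["width"],s["gripper_force"])
p1=p+[0,0,.036];a,b=rows(p1,r,10,.4);rows(a+[-.12,0,0],b,10,.4,p0=a,r0=b)
```

```text
[0.52835308 0.27183619 0.17052052] [0.1 0.4 3.7] 0.05623464239336321 42.329518496990204
{"dp":[-0.01, 0.0, -0.015],"delta_rot":[0.0, 0.0, 0.0],"fingers":0.4} ,
{"dp":[-0.011, 0.0, -0.014],"delta_rot":[0.0, 0.0, 0.0],"fingers":0.4} ,
{"dp":[-0.01, 0.0, -0.015],"delta_rot":[0.0, 0.0, 0.0],"fingers":0.4} ,
{"dp":[-0.01, 0.0, -0.015],"delta_rot":[0.0, 0.0, 0.0],"fingers":0.4} ,
{"dp":[-0.011, 0.0, -0.015],"delta_rot":[0.0, 0.0, 0.0],"fingers":0.4} 
{"dp":[-0.01, 0.0, -0.014],"delta_rot":[0.0, 0.0, 0.0],"fingers":0.4} ,
{"dp":[-0.011, 0.0, -0.015],"delta_rot":[0.0, 0.0, 0.0],"fingers":0.4} ,
{"dp":[-0.01, 0.0, -0.015],"delta_rot":[0.0, 0.0, 0.0],"fingers":0.4} ,
{"dp":[-0.01, 0.0, -0.014],"delta_rot":[0.0, 0.0, 0.0],"fingers":0.4} ,
{"dp":[-0.011, 0.0, -0.015],"delta_rot":[0.0, 0.0, 0.0],"fingers":0.4} 
{"dp":[0.049, 0.0, -0.035],"delta_rot":[0.0, 0.0, 0.0],"fingers":0.4} ,
{"dp":[0.049, 0.0, -0.034],"delta_rot":[0.0, 0.0, 0.0],"fingers":0.4} ,
{"dp":[0.049, 0.0, -0.035],"delta_rot":[0.0, 0.0, 0.0],"fingers":0.4} ,
{"dp":[0.049, 0.0, -0.034],"delta_rot":[0.0, 0.0, 0.0],"fingers":0.4} ,
{"dp":[0.049, 0.0, -0.035],"delta_rot":[0.0, 0.0, 0.0],"fingers":0.4} 
{"dp":[0.049, 0.0, -0.034],"delta_rot":[0.0, 0.0, 0.0],"fingers":0.4} ,
{"dp":[0.049, 0.0, -0.035],"delta_rot":[0.0, 0.0, 0.0],"fingers":0.4} ,
{"dp":[0.049, -0.001, -0.034],"delta_rot":[0.0, 0.0, 0.0],"fingers":0.4} ,
{"dp":[0.049, 0.0, -0.035],"delta_rot":[0.0, 0.0, 0.0],"fingers":0.4} ,
{"dp":[0.05, 0.0, -0.035],"delta_rot":[0.0, 0.0, 0.0],"fingers":0.4}
```

>>> servo_tool([
  {"dp": [-0.011,0,-0.016],"delta_rot": [0,0,0],"fingers": 0.4},
  {"dp": [-0.011,0,-0.016],"delta_rot": [0,0,0],"fingers": 0.4},
  {"dp": [-0.011,0,-0.016],"delta_rot": [0,0,0],"fingers": 0.4},
  {"dp": [-0.011,0,-0.016],"delta_rot": [0,0,0],"fingers": 0.4},
  {"dp": [-0.011,0,-0.016],"delta_rot": [0,0,0],"fingers": 0.4},
])

```text
clock: 5.0
position: [0.5277, 0.2716, 0.1896]
ee_rot: [0.301, 0.001, 0.954, -0.001]
contact_force: [-0.0, 0.3, -2.4]
width: 0.0563
gripper_force: 42.9
```

>>> servo_tool([
  {"dp": [-0.011,0,-0.016],"delta_rot": [0,0,0],"fingers": 0.4},
  {"dp": [-0.011,0,-0.016],"delta_rot": [0,0,0],"fingers": 0.4},
  {"dp": [-0.011,0,-0.016],"delta_rot": [0,0,0],"fingers": 0.4},
  {"dp": [-0.011,0,-0.016],"delta_rot": [0,0,0],"fingers": 0.4},
  {"dp": [-0.011,0,-0.016],"delta_rot": [0,0,0],"fingers": 0.4},
])

```text
clock: 5.5
position: [0.5276, 0.2717, 0.2092]
ee_rot: [0.302, 0.0, 0.953, -0.001]
contact_force: [-0.3, 0.2, -2.4]
width: 0.0562
gripper_force: 42.9
```

Run:
```python
from plan import *
from rig import imaging
import cv2
s=readout.get_state();p,r=cur();print(s["qpos"].round(3),p,r.as_matrix()[:,2].round(3),s["contact_force"].round(1),s["moment"].round(2),s["width"],s["gripper_force"])
a,_=imaging.get_image("scene");b,_=imaging.get_image("top")
cv2.imwrite("pics/m3.png",np.hstack([cv2.resize(a[105:225,215:335],(400,400)),cv2.resize(b[160:260,220:320],(400,400))])[:,:,::-1])
```

```text
[ 0.493  0.233  1.982 -0.664  0.46  -0.544] [0.52761751 0.27166069 0.2091934 ] [ 0.575 -0.002 -0.818] [-0.3  0.2 -2.4] [-0.02  0.5   0.01] 0.05615565708960895 42.878780715109315
```

View pics/m3.png

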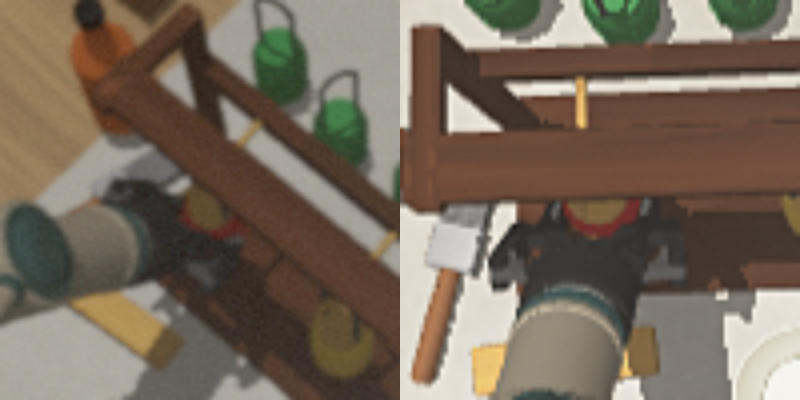

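The lantern is up (2.4 N of weight) and still upright between the pads in both panels, with its cap at left (207,207) and right (600,212). Now I pull back over the tip.

>>> servo_tool([
  {"dp": [0.041,0,-0.029],"delta_rot": [0,0,0],"fingers": 0.4},
  {"dp": [0.082,0,-0.057],"delta_rot": [0,0,0],"fingers": 0.4},
  {"dp": [0.082,0,-0.057],"delta_rot": [0,0,0],"fingers": 0.4},
  {"dp": [0.082,0,-0.057],"delta_rot": [0,0,0],"fingers": 0.4},
  {"dp": [0.082,0,-0.057],"delta_rot": [0,0,0],"fingers": 0.4},
])

```text
clock: 6.1
position: [0.4361, 0.2714, 0.208]
ee_rot: [0.301, 0.001, 0.954, -0.001]
contact_force: [0.0, 0.3, -2.6]
width: 0.0561
gripper_force: 43.0
```

>>> servo_tool([
  {"dp": [0.041,0,-0.029],"delta_rot": [0,0,0],"fingers": 0.4},
  {"dp": [0.02,0,-0.014],"delta_rot": [0,0,0],"fingers": 0.4},
  {"dp": [0,0,0],"delta_rot": [0,0,0],"fingers": 0.4},
])

```text
clock: 6.4
position: [0.4224, 0.272, 0.2086]
ee_rot: [0.302, 0.0, 0.953, -0.001]
contact_force: [0.0, 0.5, -2.8]
width: 0.0564
gripper_force: 43.0
```

Run:
```python
from plan import *
s=readout.get_state();p,r=cur();print(s["qpos"].round(3),p,r.as_matrix()[:,2].round(3),s["contact_force"].round(1),s["moment"].round(2),s["width"],s["gripper_force"])
# now go up then across; rotate heading to cubby-ish. lantern axis is ~(.040 along heading) ahead of TCP
S=np.array([.582,-.2463])
for t,h in((35,0),(35,-10),(35,-20),):
    pass
h=-25;rr=tool(35,h);hd=np.array([np.cos(np.radians(h)),np.sin(np.radians(h)),0])
a,b=rows(np.array([p[0],p[1],.26]),r,5,.4)
tgt=np.r_[S-.040*hd[:2],.24];print("tgt",tgt)
mid=np.array([.40,.02,.26]);rm=tool(35,-12)
a,b=rows(mid,rm,10,.4,p0=a,r0=b);rows(tgt,rr,15,.4,p0=a,r0=b)
```

```text
[ 0.632  0.126  2.133 -0.79   0.5   -0.306] [0.42242677 0.27202472 0.2086374 ] [ 0.575 -0.001 -0.818] [ 0.   0.5 -2.8] [0.   0.5  0.03] 0.056411836151377015 43.04682979040081
{"dp":[-0.03, 0.0, -0.042],"delta_rot":[0.0, 0.0, 0.0],"fingers":0.4} ,
{"dp":[-0.029, 0.0, -0.042],"delta_rot":[0.0, 0.0, 0.0],"fingers":0.4} ,
{"dp":[-0.03, 0.0, -0.042],"delta_rot":[0.0, 0.0, 0.0],"fingers":0.4} ,
{"dp":[-0.029, 0.0, -0.042],"delta_rot":[0.0, 0.0, 0.0],"fingers":0.4} ,
{"dp":[-0.03, 0.0, -0.042],"delta_rot":[0.0, 0.0, 0.0],"fingers":0.4} 
tgt [ 0.54574769 -0.22939527  0.24      ]
{"dp":[0.009, -0.126, -0.006],"delta_rot":[0.12, 0.0, 0.17],"fingers":0.4} ,
{"dp":[0.007, -0.126, -0.005],"delta_rot":[0.12, 0.0, 0.17],"fingers":0.4} ,
{"dp":[0.005, -0.127, -0.003],"delta_rot":[0.12, 0.01, 0.17],"fingers":0.4} ,
{"dp":[0.003, -0.126, -0.002],"delta_rot":[0.12, 0.0, 0.18],"fingers":0.4} ,
{"dp":[0.001, -0.127, 0.0],"delta_rot":[0.12, 0.0, 0.17],"fingers":0.4} 
{"dp":[-0.002, -0.126, 0.001],"delta_rot":[0.11, 0.0, 0.17],"fingers":0.4} ,
{"dp":[-0.004, -0.127, 0.003],"delta_rot":[0.12, 0.01, 0.17],"f
[... 686 characters left out ...]
fingers":0.4} ,
{"dp":[-0.054, -0.065, 0.046],"delta_rot":[0.09, 0.0, 0.13],"fingers":0.4} ,
{"dp":[-0.055, -0.064, 0.047],"delta_rot":[0.08, 0.0, 0.12],"fingers":0.4} ,
{"dp":[-0.056, -0.063, 0.047],"delta_rot":[0.09, 0.0, 0.12],"fingers":0.4} ,
{"dp":[-0.057, -0.062, 0.048],"delta_rot":[0.09, 0.0, 0.13],"fingers":0.4} 
{"dp":[-0.057, -0.06, 0.048],"delta_rot":[0.09, 0.0, 0.12],"fingers":0.4} ,
{"dp":[-0.058, -0.06, 0.049],"delta_rot":[0.08, 0.0, 0.12],"fingers":0.4} ,
{"dp":[-0.059, -0.058, 0.049],"delta_rot":[0.09, 0.0, 0.13],"fingers":0.4} ,
{"dp":[-0.06, -0.057, 0.05],"delta_rot":[0.09, 0.0, 0.12],"fingers":0.4} ,
{"dp":[-0.06, -0.056, 0.051],"delta_rot":[0.08, 0.0, 0.12],"fingers":0.4}
```

>>> servo_tool([
  {"dp": [-0.03,0,-0.042],"delta_rot": [0,0,0],"fingers": 0.4},
  {"dp": [-0.03,0,-0.042],"delta_rot": [0,0,0],"fingers": 0.4},
  {"dp": [-0.03,0,-0.042],"delta_rot": [0,0,0],"fingers": 0.4},
  {"dp": [-0.03,0,-0.042],"delta_rot": [0,0,0],"fingers": 0.4},
  {"dp": [-0.03,0,-0.042],"delta_rot": [0,0,0],"fingers": 0.4},
])

```text
clock: 6.9
position: [0.4241, 0.272, 0.2607]
ee_rot: [0.302, 0.001, 0.953, -0.001]
contact_force: [0.3, -0.2, -2.4]
width: 0.0559
gripper_force: 43.1
```

>>> servo_tool([
  {"dp": [0.009,-0.126,-0.006],"delta_rot": [0.12,0,0.17],"fingers": 0.4},
  {"dp": [0.007,-0.126,-0.005],"delta_rot": [0.12,0,0.17],"fingers": 0.4},
  {"dp": [0.005,-0.126,-0.003],"delta_rot": [0.12,0,0.17],"fingers": 0.4},
  {"dp": [0.003,-0.126,-0.002],"delta_rot": [0.12,0,0.17],"fingers": 0.4},
  {"dp": [0,-0.126,0],"delta_rot": [0.12,0,0.17],"fingers": 0.4},
])

```text
clock: 7.4
position: [0.4126, 0.1451, 0.2604]
ee_rot: [0.301, 0.05, 0.952, -0.017]
contact_force: [0.4, -0.6, -1.9]
width: 0.0562
gripper_force: 43.2
```

>>> servo_tool([
  {"dp": [-0.002,-0.126,0.001],"delta_rot": [0.12,0,0.17],"fingers": 0.4},
  {"dp": [-0.004,-0.126,0.003],"delta_rot": [0.12,0,0.17],"fingers": 0.4},
  {"dp": [-0.006,-0.126,0.004],"delta_rot": [0.12,0,0.17],"fingers": 0.4},
  {"dp": [-0.008,-0.126,0.005],"delta_rot": [0.12,0,0.17],"fingers": 0.4},
  {"dp": [-0.01,-0.126,0.008],"delta_rot": [0.12,0,0.17],"fingers": 0.4},
])

```text
clock: 7.9
position: [0.4011, 0.019, 0.2607]
ee_rot: [0.3, 0.1, 0.948, -0.033]
contact_force: [0.1, -0.1, -2.8]
width: 0.0563
gripper_force: 43.2
```

>>> servo_tool([
  {"dp": [0,0,0],"delta_rot": [0,0,0],"fingers": 0.4},
  {"dp": [0,0,0],"delta_rot": [0,0,0],"fingers": 0.4},
])

```text
clock: 8.1
position: [0.4012, 0.0194, 0.2606]
ee_rot: [0.3, 0.101, 0.948, -0.033]
contact_force: [-0.3, 0.3, -2.1]
width: 0.056
gripper_force: 43.4
```

Run:
```python
from plan import *
s=readout.get_state();p,r=cur();print(s["qpos"].round(3),p,r.as_matrix()[:,2].round(3),s["contact_force"].round(1),s["moment"].round(2),s["width"],s["gripper_force"])
S=np.array([.582,-.2463]);h=-25;rr=tool(35,h);hd=np.array([np.cos(np.radians(h)),np.sin(np.radians(h))])
rows(np.r_[S-.040*hd,.24],rr,15,.4)
```

```text
[-0.06  -0.167  2.248 -0.2    0.461 -1.268] [0.40119539 0.01943824 0.26062478] [ 0.562 -0.123 -0.818] [-0.3  0.3 -2.1] [ 0.12  0.48 -0.02] 0.056044853814800635 43.3509869518457
{"dp":[-0.049, -0.071, 0.043],"delta_rot":[0.08, 0.0, 0.12],"fingers":0.4} ,
{"dp":[-0.049, -0.07, 0.043],"delta_rot":[0.09, 0.0, 0.13],"fingers":0.4} ,
{"dp":[-0.051, -0.069, 0.044],"delta_rot":[0.08, 0.01, 0.12],"fingers":0.4} ,
{"dp":[-0.051, -0.068, 0.045],"delta_rot":[0.09, 0.0, 0.12],"fingers":0.4} ,
{"dp":[-0.053, -0.067, 0.045],"delta_rot":[0.08, 0.0, 0.12],"fingers":0.4} 
{"dp":[-0.053, -0.066, 0.046],"delta_rot":[0.09, 0.0, 0.13],"fingers":0.4} ,
{"dp":[-0.053, -0.065, 0.046],"delta_rot":[0.08, 0.0, 0.12],"fingers":0.4} ,
{"dp":[-0.055, -0.063, 0.047],"delta_rot":[0.09, 0.0, 0.12],"fingers":0.4} ,
{"dp":[-0.055, -0.063, 0.047],"delta_rot":[0.08, 0.01, 0.13],"fingers":0.4} ,
{"dp":[-0.057, -0.062, 0.048],"delta_rot":[0.09, 0.0, 0.12],"fingers":0.4} 
{"dp":[-0.057, -0.06, 0.049],"delta_rot":[0.08, 0.0, 0.12],"fingers":0.4} ,
{"dp":[-0.057, -0.06, 0.048],"delta_rot":[0.09, 0.0, 0.13],"fingers":0.4} ,
{"dp":[-0.059, -0.058, 0.05],"delta_rot":[0.08, 0.0, 0.12],"fingers":0.4} ,
{"dp":[-0.059, -0.057, 0.05],"delta_rot":[0.09, 0.0, 0.12],"fingers":0.4} ,
{"dp":[-0.06, -0.056, 0.05],"delta_rot":[0.08, 0.01, 0.12],"fingers":0.4}
```

>>> servo_tool([
  {"dp": [-0.05,-0.07,0.043],"delta_rot": [0.08,0,0.12],"fingers": 0.4},
  {"dp": [-0.05,-0.07,0.043],"delta_rot": [0.09,0,0.13],"fingers": 0.4},
  {"dp": [-0.05,-0.07,0.044],"delta_rot": [0.08,0,0.12],"fingers": 0.4},
  {"dp": [-0.051,-0.068,0.045],"delta_rot": [0.09,0,0.12],"fingers": 0.4},
  {"dp": [-0.053,-0.067,0.045],"delta_rot": [0.08,0,0.12],"fingers": 0.4},
])

```text
clock: 8.6
position: [0.4503, -0.0623, 0.2536]
ee_rot: [0.298, 0.134, 0.944, -0.043]
contact_force: [-0.2, 0.7, -2.1]
width: 0.0564
gripper_force: 43.4
```

>>> servo_tool([
  {"dp": [-0.053,-0.066,0.046],"delta_rot": [0.09,0,0.13],"fingers": 0.4},
  {"dp": [-0.053,-0.065,0.046],"delta_rot": [0.08,0,0.12],"fingers": 0.4},
  {"dp": [-0.055,-0.063,0.047],"delta_rot": [0.09,0,0.12],"fingers": 0.4},
  {"dp": [-0.055,-0.063,0.047],"delta_rot": [0.08,0.01,0.13],"fingers": 0.4},
  {"dp": [-0.057,-0.062,0.048],"delta_rot": [0.09,0,0.12],"fingers": 0.4},
])

```text
clock: 9.1
position: [0.4989, -0.1452, 0.2466]
ee_rot: [0.296, 0.169, 0.938, -0.054]
contact_force: [-0.2, 0.3, -1.1]
width: 0.0563
gripper_force: 43.4
```

>>> servo_tool([
  {"dp": [-0.057,-0.06,0.048],"delta_rot": [0.08,0,0.12],"fingers": 0.4},
  {"dp": [-0.057,-0.06,0.048],"delta_rot": [0.09,0,0.13],"fingers": 0.4},
  {"dp": [-0.059,-0.058,0.05],"delta_rot": [0.08,0,0.12],"fingers": 0.4},
  {"dp": [-0.059,-0.057,0.05],"delta_rot": [0.09,0,0.12],"fingers": 0.4},
  {"dp": [-0.06,-0.056,0.05],"delta_rot": [0.08,0,0.12],"fingers": 0.4},
])

```text
clock: 9.6
position: [0.5469, -0.2294, 0.2399]
ee_rot: [0.294, 0.205, 0.931, -0.065]
contact_force: [0.9, 0.1, -1.3]
width: 0.0559
gripper_force: 43.4
```

>>> servo_tool([
  {"dp": [0,0,0],"delta_rot": [0,0,0],"fingers": 0.4},
  {"dp": [0,0,0],"delta_rot": [0,0,0],"fingers": 0.4},
])

```text
clock: 9.8
position: [0.5461, -0.2284, 0.2396]
ee_rot: [0.294, 0.205, 0.931, -0.064]
contact_force: [0.0, 0.5, -2.5]
width: 0.0561
gripper_force: 43.4
```

Run:
```python
from plan import *
from h import *
from scipy.optimize import least_squares
s=readout.get_state();p,r=cur();print(s["qpos"].round(3),p,r.as_matrix()[:,2].round(3),s["contact_force"].round(1),s["moment"].round(2),s["width"],s["gripper_force"])
G=[]
for n in("scene","top"):
    im,d=imaging.get_image(n);np.savez(f"pics/{n}4.npz",im=im,d=d);X=cloud(n,d);z=X[...,2]
    G.append(cv2.resize(im[200:340,330:470] if n=="scene" else im[140:260,370:490],(400,400)))
    hsv=cv2.cvtColor(im,cv2.COLOR_RGB2HSV)
    for nm,(lo,hi) in dict(all=(.1,.34),).items():
        m=(d>0)&(abs(X[...,0]-.582)<.05)&(abs(X[...,1]+.246)<.05)
        red=m&(hsv[...,1]>120)&((hsv[...,0]<7)|(hsv[...,0]>173))
        yel=m&(hsv[...,1]>90)&(hsv[...,0]>15)&(hsv[...,0]<35)&(z>.2)
        for k,q in(("red",X[red]),("cap",X[yel])):
            print(n,k,len(q),q.mean(0).round(4) if len(q) else"",np.percentile(q[:,2],[5,50,95]).round(4) if len(q) else "")
cv2.imwrite("pics/m4.png",np.hstack(G)[:,:,::-1])
```

```text
[-0.546  0.157  1.989  0.17   0.392 -1.82 ] [ 0.54606279 -0.22841524  0.23959657] [ 0.521 -0.241 -0.819] [ 0.   0.5 -2.5] [0.23 0.49 0.02] 0.05613668676942975 43.407600231003016
scene red 60 [ 0.5712 -0.2443  0.2178] [0.2084 0.2146 0.2223]
scene cap 186 [ 0.584  -0.2463  0.2307] [0.2236 0.2283 0.2361]
top red 77 [ 0.5835 -0.2334  0.2144] [0.2072 0.2143 0.222 ]
top cap 169 [ 0.5821 -0.2441  0.23  ] [0.2245 0.2278 0.2322]
```

View pics/m4.png

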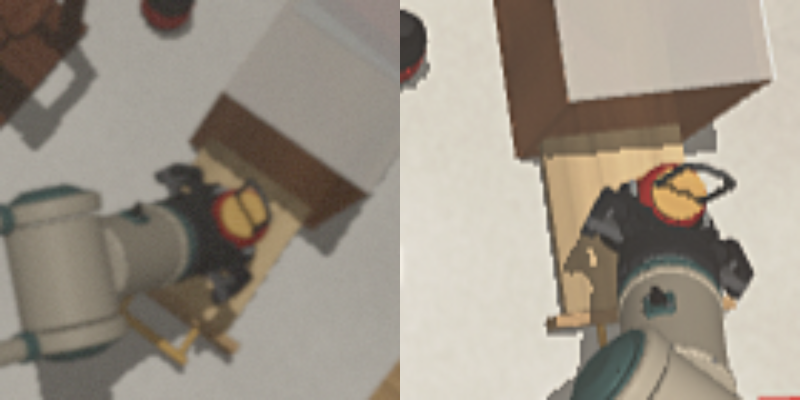

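Both panels show the lantern held over the seat: cap at left (238,218) and right (680,195), with the tray below it and clear of the cubby front. Next I measure its axis and tilt from cap and bail against the seat.

```bash
cat > ax.py <<'E'
from h import *
from scipy.optimize import least_squares
def axis(n,im,d,c0,zcap):
    """cap-disc centre (hull of brass px with depth on the cap top) at height zcap, and bail top centre from depth"""
    X=cloud(n,d);z=X[...,2];hsv=cv2.cvtColor(im,cv2.COLOR_RGB2HSV)
    near=(d>0)&(np.hypot(X[...,0]-c0[0],X[...,1]-c0[1])<.06)
    cap=near&(hsv[...,1]>90)&(hsv[...,0]>15)&(hsv[...,0]<35)&(abs(z-zcap)<.006)
    k,l,st,_=cv2.connectedComponentsWithStats(cv2.morphologyEx(cap.astype(np.uint8),cv2.MORPH_CLOSE,np.ones((3,3))));i=1+st[1:,4].argmax()
    v,u=np.nonzero(l==i);h=cv2.convexHull(np.c_[u,v].astype(np.float32));(uc,vc),dims,_=cv2.fitEllipse(h)
    o,r=ray(n,(uc,vc));c=o+r*((zcap-o[2])/r[2])
    b=X[near&(z>zcap+.083)&(z<zcap+.105)]
    return c,dims,np.median(z[cap]),b.mean(0) if len(b) else None,len(b),(b.min(0)+b.max(0))/2 if len(b) else None
E
python3 - <<'E'
from ax import *
for n in("scene","top"):
    D=np.load(f"pics/{n}4.npz");
    for x in axis(n,D["im"],D["d"],(.582,-.246),.2295):print(n,x)
E
```

```text
scene [ 0.58389245 -0.24643183  0.2295    ]
scene (14.640129089355469, 15.438748359680176)
scene 0.22831493887240617
scene [ 0.55238668 -0.23200362  0.32128118]
scene 95
scene [ 0.55848151 -0.23300805  0.32332677]
top [ 0.58331167 -0.24416718  0.2295    ]
top (14.835003852844238, 15.621118545532227)
top 0.22779064349415135
top [ 0.55825183 -0.2299286   0.32117371]
top 77
top [ 0.55840168 -0.23179303  0.32279307]
```

Run:
```python
from ax import *
for n in("scene","top"):
    D=np.load(f"pics/{n}4.npz");X=cloud(n,D["d"]);z=X[...,2];V=cv2.cvtColor(D["im"],cv2.COLOR_RGB2HSV)
    m=(D["d"]>0)&(np.hypot(X[...,0]-.583,X[...,1]+.2453)<.03)&(z>.25);q=X[m]
    print(n,m.sum(),np.percentile(q[:,2],[0,50,100]))
    t=q[q[:,2]>.31];print(len(t),t.mean(0),((t.min(0)+t.max(0))/2))
    # uprights: pts .24-.30
    # predicted pixel of bail top for upright lantern vs observed dark pixels
    pb=proj(n,[.583,-.2453,.135+.187]);print("pred bail top px",pb)
    if len(t):print("obs px",np.argwhere(m&(z>.31)).mean(0)[::-1],proj(n,t.mean(0)))
    # plane fit to cap
    c=(D["d"]>0)&(V[...,1]>90)&(V[...,0]>15)&(V[...,0]<35)&(abs(z-.228)<.006)&(np.hypot(X[...,0]-.583,X[...,1]+.2453)<.019);q=X[c]
    print("plane",np.linalg.lstsq(np.c_[q[:,0]-.583,q[:,1]+.2453,np.ones(len(q))],q[:,2],rcond=None)[0])
```

```text
scene 64 [0.25140164 0.3146361  0.32841123]
38 [ 0.58453823 -0.24714985  0.32028183] [ 0.58491316 -0.24844383  0.31925965]
pred bail top px [420.74212458 269.08699843]
obs px [421.55263158 269.23684211] [421.54762857 269.22925322]
plane [-0.01529703 -0.01098145  0.22837912]
top 75 [0.2564946  0.3100449  0.32712209]
38 [ 0.58465396 -0.24200167  0.32013139] [ 0.58350808 -0.2427547   0.31858349]
pred bail top px [464.56211035 191.95414178]
obs px [462.97368421 191.47368421] [462.96685641 191.47309562]
plane [0.02713847 0.00546221 0.22793031]
```

Run:
```python
from plan import *
p,r=cur();rr=tool(35,-25);print((r.inv()*rr).as_rotvec())
a,b=rows(p+[-.0014,-.0012,-.068],r,10,.4,dec=4)
```

```text
[ 0.00251428 -0.00033645  0.00250265]
{"dp":[0.0198, -0.0009, 0.0276],"delta_rot":[0.0, 0.0, 0.0],"fingers":0.4} ,
{"dp":[0.0198, -0.0008, 0.0277],"delta_rot":[0.0, 0.0, 0.0],"fingers":0.4} ,
{"dp":[0.0198, -0.0009, 0.0276],"delta_rot":[0.0, 0.0, 0.0],"fingers":0.4} ,
{"dp":[0.0198, -0.0008, 0.0276],"delta_rot":[0.0, 0.0, 0.0],"fingers":0.4} ,
{"dp":[0.0198, -0.0009, 0.0277],"delta_rot":[0.0, 0.0, 0.0],"fingers":0.4} 
{"dp":[0.0198, -0.0009, 0.0276],"delta_rot":[0.0, 0.0, 0.0],"fingers":0.4} ,
{"dp":[0.0198, -0.0008, 0.0277],"delta_rot":[0.0, 0.0, 0.0],"fingers":0.4} ,
{"dp":[0.0199, -0.0009, 0.0276],"delta_rot":[0.0, 0.0, 0.0],"fingers":0.4} ,
{"dp":[0.0198, -0.0008, 0.0276],"delta_rot":[0.0, 0.0, 0.0],"fingers":0.4} ,
{"dp":[0.0198, -0.0009, 0.0277],"delta_rot":[0.0, 0.0, 0.0],"fingers":0.4}
```

>>> servo_tool([
  {"dp": [0.02,-0.001,0.0275],"delta_rot": [0,0,0],"fingers": 0.4},
  {"dp": [0.02,-0.001,0.0275],"delta_rot": [0,0,0],"fingers": 0.4},
  {"dp": [0.02,-0.001,0.0275],"delta_rot": [0,0,0],"fingers": 0.4},
  {"dp": [0.02,-0.001,0.0275],"delta_rot": [0,0,0],"fingers": 0.4},
  {"dp": [0.02,-0.001,0.0275],"delta_rot": [0,0,0],"fingers": 0.4},
])

```text
clock: 10.4
position: [0.5451, -0.2285, 0.2053]
ee_rot: [0.294, 0.205, 0.931, -0.064]
contact_force: [0.1, -0.4, -1.7]
width: 0.0562
gripper_force: 43.4
```

>>> servo_tool([
  {"dp": [0.02,-0.001,0.0275],"delta_rot": [0,0,0],"fingers": 0.4},
  {"dp": [0.02,-0.001,0.0275],"delta_rot": [0,0,0],"fingers": 0.4},
  {"dp": [0.02,-0.001,0.0275],"delta_rot": [0,0,0],"fingers": 0.4},
  {"dp": [0.02,-0.001,0.0275],"delta_rot": [0,0,0],"fingers": 0.4},
  {"dp": [0.02,-0.001,0.0275],"delta_rot": [0,0,0],"fingers": 0.4},
])

```text
clock: 10.9
position: [0.5443, -0.2294, 0.1716]
ee_rot: [0.294, 0.205, 0.931, -0.065]
contact_force: [-0.4, -0.0, -1.1]
width: 0.0561
gripper_force: 43.4
```

>>> servo_tool([
  {"dp": [0,0,0],"delta_rot": [0,0,0],"fingers": 0.4},
  {"dp": [0,0,0],"delta_rot": [0,0,0],"fingers": 0.4},
])

```text
clock: 11.1
position: [0.5443, -0.2294, 0.1719]
ee_rot: [0.294, 0.205, 0.931, -0.065]
contact_force: [0.4, 0.4, -2.0]
width: 0.056
gripper_force: 43.4
```

Run:
```python
from plan import *
from ax import *
s=readout.get_state();p,r=cur();print(s["qpos"].round(3),p,r.as_matrix()[:,2].round(3),s["contact_force"].round(1))
hd=np.array([np.cos(np.radians(-25)),np.sin(np.radians(-25))]);print("dead reck",p[:2]+.04*hd)
for n in("scene","top"):
    A=[]
    for _ in range(3):
        im,d=imaging.get_image(n);x=axis(n,im,d,(.582,-.246),.160);A.append(np.r_[x[0],x[2]])
    print(n,np.mean(A,0),x[1])
rows(p+[0,0,-.03],r,5,.4,dec=4)
```

```text
[-0.55   0.251  2.088  0.336  0.206 -1.996] [ 0.54431838 -0.2293848   0.17193625] [ 0.522 -0.241 -0.819] [ 0.4  0.4 -2. ]
dead reck [ 0.58057069 -0.24628953]
scene [ 0.58241088 -0.24767115  0.16        0.16127653] (13.873635292053223, 14.615797996520996)
top [ 0.58305281 -0.24573846  0.16        0.16115948] (13.803120613098145, 14.90744686126709)
{"dp":[0.0177, -0.0001, 0.025],"delta_rot":[0.0, 0.0, 0.0],"fingers":0.4} ,
{"dp":[0.0177, 0.0, 0.025],"delta_rot":[0.0, 0.0, 0.0],"fingers":0.4} ,
{"dp":[0.0176, -0.0001, 0.0249],"delta_rot":[0.0, 0.01, 0.0],"fingers":0.4} ,
{"dp":[0.0177, -0.0001, 0.025],"delta_rot":[0.0, 0.0, 0.0],"fingers":0.4} ,
{"dp":[0.0176, 0.0, 0.025],"delta_rot":[0.0, 0.0, 0.0],"fingers":0.4}
```

q5 would come close to its lower limit on the way down, so I first turn the heading about the lantern's axis. The lantern only spins in place.

Run:
```python
from plan import *
p,r=cur();c=np.array([.5827,-.2467]);dlt=np.array([-.0006,.0003])
off=np.r_[p[:2]-c,0]
# rows along an arc
P,Rr=p,r
for k in range(1,6):
    q=R.from_euler("z",2.8*k,degrees=True);t=np.r_[c+dlt*k/5,p[2]]+q.apply(off);P,Rr=rows(t,q*r,1,.4,p0=P,r0=Rr,dec=4)
```

```text
{"dp":[0.0003, -0.0102, -0.0002],"delta_rot":[-0.28, 0.0, -0.4],"fingers":0.4} ,
{"dp":[0.0003, -0.0102, -0.0002],"delta_rot":[-0.28, 0.0, -0.4],"fingers":0.4} ,
{"dp":[0.0002, -0.0102, -0.0002],"delta_rot":[-0.28, 0.0, -0.4],"fingers":0.4} ,
{"dp":[0.0003, -0.0102, -0.0002],"delta_rot":[-0.28, 0.0, -0.4],"fingers":0.4} ,
{"dp":[0.0003, -0.0101, -0.0002],"delta_rot":[-0.29, 0.0, -0.4],"fingers":0.4} ,
```

>>> servo_tool([
  {"dp": [0.0003,-0.0102,-0.0002],"delta_rot": [-0.28,0,-0.4],"fingers": 0.4},
  {"dp": [0.0003,-0.0102,-0.0002],"delta_rot": [-0.28,0,-0.4],"fingers": 0.4},
  {"dp": [0.0003,-0.0102,-0.0002],"delta_rot": [-0.28,0,-0.4],"fingers": 0.4},
  {"dp": [0.0003,-0.0102,-0.0002],"delta_rot": [-0.28,0,-0.4],"fingers": 0.4},
  {"dp": [0.0003,-0.0102,-0.0002],"delta_rot": [-0.28,0,-0.4],"fingers": 0.4},
])

```text
clock: 11.9
position: [0.5424, -0.2376, 0.1753]
ee_rot: [0.296, 0.092, 0.95, -0.029]
contact_force: [0.4, 0.2, -2.6]
width: 0.0563
gripper_force: 43.4
```

>>> servo_tool([
  {"dp": [0,0,0],"delta_rot": [0,0,0],"fingers": 0.4},
  {"dp": [0,0,0],"delta_rot": [0,0,0],"fingers": 0.4},
  {"dp": [0,0,0],"delta_rot": [0,0,0],"fingers": 0.4},
])

```text
clock: 12.2
position: [0.5428, -0.2371, 0.1755]
ee_rot: [0.296, 0.092, 0.95, -0.03]
contact_force: [-0.1, 0.1, -1.7]
width: 0.056
gripper_force: 43.4
```

Run:
```python
from plan import *
from ax import *
s=readout.get_state();p,r=cur();m=r.as_matrix();hd=m[:2,2]/np.hypot(*m[:2,2]);print(s["qpos"].round(3),p,m[:,2].round(3),m[:,1].round(4),s["contact_force"].round(1),"dead reck",p[:2]+.042*hd)
for n in("scene","top"):
    A=[]
    for _ in range(3):
        im,d=imaging.get_image(n);x=axis(n,im,d,(.582,-.246),.161);A.append(np.r_[x[0],x[2]])
    print(n,np.mean(A,0),x[1])
rows(p+[0,0,-.012],r,3,.4,dec=4)
```

```text
[-0.656  0.254  2.064  0.777  0.368 -2.704] [ 0.54275245 -0.23714124  0.17548553] [ 0.558 -0.111 -0.823] [ 0.1916  0.9815 -0.0023] [-0.1  0.1 -1.7] dead reck [ 0.58394774 -0.24532346]
scene [ 0.58448742 -0.24645319  0.161       0.16364072] (14.249634742736816, 15.038152694702148)
top [ 0.58393036 -0.24451326  0.161       0.16319681] (13.315826416015625, 15.054286003112793)
{"dp":[0.0117, 0.0001, 0.0164],"delta_rot":[0.0, 0.0, 0.0],"fingers":0.4} ,
{"dp":[0.0116, 0.0, 0.0163],"delta_rot":[0.0, 0.0, 0.0],"fingers":0.4} ,
{"dp":[0.0117, 0.0001, 0.0164],"delta_rot":[0.0, 0.0, 0.0],"fingers":0.4} ,
```

Run:
```python
from plan import *
p,r=cur();h=np.radians(-22);rr=tool(35,-22);t=np.r_[np.array([.582,-.2463])-.0415*np.array([np.cos(h),np.sin(h)]),.1745];print(p,t)
rows(t,rr,5,.4,dec=4)
```

```text
[ 0.54291293 -0.237181    0.17554001] [ 0.54352187 -0.23075383  0.1745    ]
{"dp":[0.0011, 0.0064, 0.0005],"delta_rot":[0.22, -0.01, 0.32],"fingers":0.4} ,
{"dp":[0.0013, 0.0064, 0.0003],"delta_rot":[0.21, -0.01, 0.31],"fingers":0.4} ,
{"dp":[0.0015, 0.0064, 0.0002],"delta_rot":[0.22, -0.02, 0.32],"fingers":0.4} ,
{"dp":[0.0017, 0.0063, 0.0001],"delta_rot":[0.21, -0.01, 0.31],"fingers":0.4} ,
{"dp":[0.0019, 0.0062, -0.0001],"delta_rot":[0.22, -0.01, 0.32],"fingers":0.4}
```

>>> servo_tool([
  {"dp": [0.0015,0.0064,0.0002],"delta_rot": [0.22,-0.01,0.32],"fingers": 0.4},
  {"dp": [0.0015,0.0064,0.0002],"delta_rot": [0.22,-0.01,0.32],"fingers": 0.4},
  {"dp": [0.0015,0.0064,0.0002],"delta_rot": [0.22,-0.01,0.32],"fingers": 0.4},
  {"dp": [0.0015,0.0064,0.0002],"delta_rot": [0.22,-0.01,0.32],"fingers": 0.4},
  {"dp": [0.0015,0.0064,0.0002],"delta_rot": [0.22,-0.01,0.32],"fingers": 0.4},
])

```text
clock: 13.0
position: [0.5434, -0.2306, 0.1744]
ee_rot: [0.295, 0.184, 0.936, -0.058]
contact_force: [0.1, -0.1, -2.0]
width: 0.0566
gripper_force: 43.4
```

>>> servo_tool([
  {"dp": [0,0,0],"delta_rot": [0,0,0],"fingers": 0.4},
  {"dp": [0,0,0],"delta_rot": [0,0,0],"fingers": 0.4},
  {"dp": [0,0,0],"delta_rot": [0,0,0],"fingers": 0.4},
])

```text
clock: 13.3
position: [0.5436, -0.2311, 0.1746]
ee_rot: [0.295, 0.183, 0.936, -0.058]
contact_force: [-0.4, 0.5, -1.8]
width: 0.0563
gripper_force: 43.4
```

```bash
cat > look.py <<'E'
from plan import *
from ax import *
def look(zc,k=3):
    s=readout.get_state();p,r=cur();m=r.as_matrix();hd=m[:2,2]/np.hypot(*m[:2,2]);print(s["clock"],s["qpos"].round(3),p,m[:,2].round(4),m[2,1].round(4),s["contact_force"].round(1),"dead",(p[:2]+.0415*hd).round(4),"tilt",np.degrees(np.arccos(-m[2,2])).round(2),"head",np.degrees(np.arctan2(m[1,2],m[0,2])).round(2))
    for n in("scene","top"):
        A=[];B=[]
        for _ in range(k):
            im,d=imaging.get_image(n);x=axis(n,im,d,(.582,-.246),zc);A.append(np.r_[x[0],x[2]])
            X=cloud(n,d);q=X[(d>0)&(np.hypot(X[...,0]-.582,X[...,1]+.246)<.028)&(X[...,2]>zc+.082)&(X[...,2]<zc+.1)];B.append(q.mean(0))
        print(n,np.mean(A,0).round(4),"bail",np.mean(B,0).round(4))
    return p,r
E
python3 - <<'E'
from look import *
p,r=look(.161)
rows(p+[0,0,-.012],tool(35,-22),3,.4,dec=4)
E
```

```text
13.3 [-0.572  0.247  2.083  0.47   0.234 -2.182] [ 0.54355902 -0.2310663   0.17459176] [ 0.5304 -0.2167 -0.8196] -0.0006 [-0.4  0.5 -1.8] dead [ 0.582  -0.2468] tilt 34.96 head -22.22
scene [ 0.5826 -0.2476  0.161   0.1632] bail [ 0.5828 -0.2483  0.2536]
top [ 0.5828 -0.2463  0.161   0.1627] bail [ 0.5831 -0.2444  0.2533]
{"dp":[0.0114, 0.0002, 0.0164],"delta_rot":[-0.01, 0.0, -0.01],"fingers":0.4} ,
{"dp":[0.0115, 0.0002, 0.0164],"delta_rot":[-0.01, 0.0, -0.01],"fingers":0.4} ,
{"dp":[0.0114, 0.0001, 0.0164],"delta_rot":[-0.01, -0.01, 0.0],"fingers":0.4} ,
```

>>> servo_tool([
  {"dp": [0.009,0.0005,0.012],"delta_rot": [0,0,0],"fingers": 0.4},
  {"dp": [0.009,0.0005,0.012],"delta_rot": [0,0,0],"fingers": 0.4},
  {"dp": [0.009,0.0005,0.012],"delta_rot": [0,0,0],"fingers": 0.4},
  {"dp": [0.009,0.0005,0.012],"delta_rot": [0,0,0],"fingers": 0.4},
  {"dp": [0.009,0.0005,0.012],"delta_rot": [0,0,0],"fingers": 0.4},
])

```text
clock: 14.1
position: [0.5432, -0.2303, 0.1592]
ee_rot: [0.295, 0.183, 0.936, -0.058]
contact_force: [0.2, -0.1, -2.2]
width: 0.0561
gripper_force: 43.4
```

>>> servo_tool([
  {"dp": [0,0,0],"delta_rot": [0,0,0],"fingers": 0.4},
  {"dp": [0,0,0],"delta_rot": [0,0,0],"fingers": 0.4},
])

```text
clock: 14.3
position: [0.5433, -0.2303, 0.1594]
ee_rot: [0.295, 0.183, 0.936, -0.058]
contact_force: [-0.3, -0.4, -2.0]
width: 0.0559
gripper_force: 43.4
```

Run:
```python
from look import *
p,r=look(.148)
rows(p+[0,0,-.012],tool(35,-22),5,.4,dec=4)
```

```text
14.3 [-0.571  0.27   2.104  0.565  0.195 -2.279] [ 0.5432965  -0.23032235  0.15944592] [ 0.5302 -0.2169 -0.8196] -0.0007 [-0.3 -0.4 -2. ] dead [ 0.5817 -0.246 ] tilt 34.95 head -22.25
scene [ 0.5823 -0.2461  0.148   0.1483] bail [ 0.5829 -0.2475  0.2402]
top [ 0.582  -0.245   0.148   0.1478] bail [ 0.5832 -0.2429  0.2396]
{"dp":[0.0071, 0.0, 0.0101],"delta_rot":[-0.01, 0.0, 0.0],"fingers":0.4} ,
{"dp":[0.0072, 0.0001, 0.01],"delta_rot":[0.0, 0.0, -0.01],"fingers":0.4} ,
{"dp":[0.0071, 0.0, 0.0101],"delta_rot":[-0.01, 0.0, 0.0],"fingers":0.4} ,
{"dp":[0.0071, 0.0, 0.0101],"delta_rot":[0.0, 0.0, -0.01],"fingers":0.4} ,
{"dp":[0.0072, 0.0, 0.01],"delta_rot":[-0.01, 0.0, 0.0],"fingers":0.4}
```

>>> servo_tool([
  {"dp": [0.007,-0.001,0.01],"delta_rot": [0,0,0],"fingers": 0.4},
  {"dp": [0.007,-0.001,0.01],"delta_rot": [0,0,0],"fingers": 0.4},
  {"dp": [0.007,0,0.01],"delta_rot": [0,0,0],"fingers": 0.4},
])

```text
clock: 14.9
position: [0.5436, -0.2309, 0.153]
ee_rot: [0.296, 0.183, 0.936, -0.058]
contact_force: [-3.2, 6.3, 12.8]
width: 0.0565
gripper_force: 44.8
```

>>> servo_tool([
  {"dp": [0.007,0,0.01],"delta_rot": [0,0,0],"fingers": 0.4},
  {"dp": [0,0,0],"delta_rot": [0,0,0],"fingers": 0.4},
])

```text
clock: 15.1
position: [0.545, -0.2306, 0.1526]
ee_rot: [0.297, 0.183, 0.935, -0.058]
contact_force: [-1.2, 7.0, 11.0]
width: 0.056
gripper_force: 44.7
```

>>> servo_tool([
  {"dp": [-0.006,0,-0.008],"delta_rot": [0,0,0],"fingers": 0.4},
  {"dp": [0.0015,0.005,-0.001],"delta_rot": [0,0,0],"fingers": 0.4},
  {"dp": [0,0,0],"delta_rot": [0,0,0],"fingers": 0.4},
])

```text
clock: 15.4
position: [0.5429, -0.2294, 0.1513]
ee_rot: [0.294, 0.183, 0.936, -0.058]
contact_force: [0.3, 1.0, -1.8]
width: 0.0562
gripper_force: 43.5
```

Run:
```python
from look import *
p,r=look(.144,4)
```

```text
15.4 [-0.57   0.283  2.114  0.631  0.176 -2.345] [ 0.54291364 -0.22941006  0.15131738] [ 0.5297 -0.2165 -0.8201] -0.0006 [ 0.3  1.  -1.8] dead [ 0.5813 -0.2451] tilt 34.9 head -22.23
scene [ 0.5806 -0.2456  0.144   0.141 ] bail [ 0.5826 -0.2461  0.2337]
top [ 0.581  -0.2432  0.144   0.1402] bail [ 0.5825 -0.2435  0.2331]
```

>>> servo_tool([
  {"dp": [0.004,0,0.006],"delta_rot": [0,0,0],"fingers": 0.4},
  {"dp": [0.004,0,0.006],"delta_rot": [0,0,0],"fingers": 0.4},
  {"dp": [0,0,0],"delta_rot": [0,0,0],"fingers": 0.4},
])

```text
clock: 16.1
position: [0.5433, -0.2296, 0.1488]
ee_rot: [0.295, 0.184, 0.936, -0.058]
contact_force: [0.1, 1.6, -2.2]
width: 0.0563
gripper_force: 43.4
```

Free and going down, with only a slight side force. I continue.

>>> servo_tool([
  {"dp": [0.004,0,0.006],"delta_rot": [0,0,0],"fingers": 0.4},
  {"dp": [0.004,0.001,0.006],"delta_rot": [0,0,0],"fingers": 0.4},
  {"dp": [0,0,0],"delta_rot": [0,0,0],"fingers": 0.4},
])

```text
clock: 16.4
position: [0.5433, -0.2296, 0.1458]
ee_rot: [0.295, 0.184, 0.936, -0.058]
contact_force: [0.5, 0.2, -2.0]
width: 0.0562
gripper_force: 43.4
```

>>> servo_tool([
  {"dp": [0.003,0,0.004],"delta_rot": [0,0,0],"fingers": 0.4},
  {"dp": [0.003,0,0.004],"delta_rot": [0,0,0],"fingers": 0.4},
  {"dp": [0,0,0],"delta_rot": [0,0,0],"fingers": 0.4},
])

```text
clock: 16.7
position: [0.5433, -0.2295, 0.1439]
ee_rot: [0.295, 0.184, 0.936, -0.058]
contact_force: [0.1, 0.2, -1.6]
width: 0.0566
gripper_force: 43.4
```

>>> servo_tool([
  {"dp": [0.003,0,0.004],"delta_rot": [0,0,0],"fingers": 0.4},
  {"dp": [0,0,0],"delta_rot": [0,0,0],"fingers": 0.4},
])

```text
clock: 16.9
position: [0.5433, -0.2295, 0.143]
ee_rot: [0.295, 0.184, 0.936, -0.058]
contact_force: [0.3, -0.4, -1.6]
width: 0.0559
gripper_force: 43.4
```

>>> servo_tool([
  {"dp": [0.003,0,0.004],"delta_rot": [0,0,0],"fingers": 0.4},
  {"dp": [0,0,0],"delta_rot": [0,0,0],"fingers": 0.4},
])

```text
clock: 17.1
position: [0.5437, -0.2297, 0.1428]
ee_rot: [0.295, 0.183, 0.936, -0.058]
contact_force: [-2.2, 1.9, 4.0]
width: 0.0563
gripper_force: 43.8
```

Run:
```python
from look import *
p,r=look(.132,3)
```

```text
17.1 [-0.569  0.299  2.125  0.739  0.153 -2.454] [ 0.54367803 -0.22969364  0.14284274] [ 0.5316 -0.2178 -0.8185] -0.001 [-2.2  1.9  4. ] dead [ 0.5821 -0.2454] tilt 35.06 head -22.28
scene [ 0.5828 -0.2465  0.132   0.132 ] bail [ 0.5836 -0.2472  0.2228]
top [ 0.5826 -0.2441  0.132   0.1314] bail [ 0.5842 -0.2432  0.2229]
```

Contact is on the seat bottom: the cap measures 0.132 m, which puts the underside at 0.038 m. I open and back out along the tool axis.

>>> servo_tool([
  {"dp": [0,0,0],"delta_rot": [0,0,0],"fingers": 0.75},
  {"dp": [0,0,0],"delta_rot": [0,0,0],"fingers": 0.85},
  {"dp": [0,0,0],"delta_rot": [0,0,0],"fingers": 1},
  {"dp": [0,0,0],"delta_rot": [0,0,0],"fingers": 1},
  {"dp": [0,0,0],"delta_rot": [0,0,0],"fingers": 1},
])

```text
clock: 17.9
position: [0.5433, -0.2296, 0.1419]
ee_rot: [0.295, 0.183, 0.936, -0.058]
contact_force: [-0.9, -0.8, 0.7]
width: 0.085
gripper_force: 0.0
```

Run:
```python
from look import *
p,r=look(.132,3)
```

```text
17.9 [-0.569  0.3    2.126  0.738  0.154 -2.453] [ 0.54325238 -0.22957717  0.14190591] [ 0.5302 -0.2171 -0.8196] -0.0009 [-0.9 -0.8  0.7] dead [ 0.5817 -0.2453] tilt 34.95 head -22.27
scene [ 0.5815 -0.2464  0.132   0.1319] bail [ 0.5819 -0.2481  0.2245]
top [ 0.582  -0.2446  0.132   0.1312] bail [ 0.5821 -0.2446  0.2234]
```

The lantern stands free and upright in the seat. I retreat along the tool axis.

>>> servo_tool([
  {"dp": [0,0,-0.03],"delta_rot": [0,0,0],"fingers": 1},
  {"dp": [0,0,-0.06],"delta_rot": [0,0,0],"fingers": 1},
  {"dp": [0,0,-0.1],"delta_rot": [0,0,0],"fingers": 1},
  {"dp": [0,0,-0.12],"delta_rot": [0,0,0],"fingers": 1},
  {"dp": [0,0,-0.15],"delta_rot": [0,0,0],"fingers": 1},
])

```text
clock: 18.7
position: [0.4938, -0.2092, 0.2173]
ee_rot: [0.294, 0.184, 0.936, -0.058]
contact_force: [0.2, 0.8, 0.4]
width: 0.0857
gripper_force: 0.0
```

>>> servo_tool([
  {"dp": [0,0,-0.15],"delta_rot": [0,0,0],"fingers": 1},
  {"dp": [0,0,-0.15],"delta_rot": [0,0,0],"fingers": 1},
  {"dp": [0,0,-0.15],"delta_rot": [0,0,0],"fingers": 1},
  {"dp": [0,0,-0.06],"delta_rot": [0,0,0],"fingers": 1},
  {"dp": [0,0,0],"delta_rot": [0,0,0],"fingers": 0},
])

```text
clock: 19.2
position: [0.4402, -0.1874, 0.3033]
ee_rot: [0.297, 0.183, 0.935, -0.059]
contact_force: [1.5, -0.2, -0.5]
width: 0.0734
gripper_force: 0.0
```

Run:
```python
from look import *
p,r=look(.132,2)
im,d=imaging.get_image("scene");im2,d2=imaging.get_image("top")
cv2.imwrite("pics/m5.png",np.hstack([cv2.resize(im[200:340,330:470],(400,400)),cv2.resize(im2[140:260,370:490],(400,400))])[:,:,::-1])
rr=tool(20,5)*R.from_euler("z",90,degrees=True)
a,b=rows(np.array([.380,-.2643,.21]),rr,20,0)
```

```text
19.2 [-0.635 -0.097  2.073  0.258  0.58  -1.992] [ 0.44019502 -0.18738582  0.30325847] [ 0.5333 -0.2193 -0.817 ] -0.0019 [ 1.5 -0.2 -0.5] dead [ 0.4786 -0.2032] tilt 35.21 head -22.36
scene [ 0.5813 -0.2462  0.132   0.1316] bail [ 0.5817 -0.2484  0.2237]
top [ 0.5821 -0.2446  0.132   0.1311] bail [ 0.5826 -0.2429  0.2233]
{"dp":[0.018, -0.024, 0.015],"delta_rot":[0.01, 0.18, 0.57],"fingers":0} ,
{"dp":[0.017, -0.024, 0.015],"delta_rot":[0.02, 0.17, 0.56],"fingers":0} ,
{"dp":[0.015, -0.025, 0.015],"delta_rot":[0.01, 0.18, 0.57],"fingers":0} ,
{"dp":[0.013, -0.027, 0.015],"delta_rot":[0.01, 0.17, 0.57],"fingers":0} ,
{"dp":[0.012, -0.026, 0.016],"delta_rot":[0.01, 0.18, 0.56],"fingers":0} 
{"dp":[0.01, -0.028, 0.016],"delta_rot":[0.02, 0.17, 0.57],"fingers":0} ,
{"dp":[0.008, -0.028, 0.016],"delta_rot":[0.01, 0.18, 0.57],"fingers":0} ,
{"dp":[0.006, -0.028, 0.017],"delta_rot":[0.01, 0.17, 0.56],"fingers":0} ,
{"dp":[0.004, -0.029, 0.016],"delta_rot":[0.02, 0.18, 0.57],"fingers":0} ,
{"dp":[0.002, -0.028, 0.017],"delta_rot":[0.01, 0.17, 0.57],"fingers":0} 
{"dp":[0.0, -0.029, 0.016],"delta_rot":[0.01, 0.18, 0.56],"fingers":0} ,
{"dp":[-0.001, -0.029, 0.017],"delta_rot":[0.01, 0.17, 0.57],"fingers":0} ,
{"dp":[-0.004, -0.028, 0.016],"delta_rot":[0.02, 0.18, 0.57],"fingers":0} ,
{"dp":[-0.005, -0.028, 0.017],"delta_rot":[0.01, 0.18, 0.56],"fingers":0} ,
{"dp":[-0.008, -0.028, 0.017],"delta_rot":[0.01, 0.17, 0.57],"fingers":0} 
{"dp":[-0.009, -0.028, 0.016],"delta_rot":[0.02, 0.18, 0.57],"fingers":0} ,
{"dp":[-0.011, -0.026, 0.016],"delta_rot":[0.01, 0.17, 0.57],"fingers":0} ,
{"dp":[-0.013, -0.026, 0.016],"delta_rot":[0.01, 0.18, 0.56],"fingers":0} ,
{"dp":[-0.014, -0.026, 0.016],"delta_rot":[0.01, 0.17, 0.57],"fingers":0} ,
{"dp":[-0.017, -0.024, 0.016],"delta_rot":[0.02, 0.18, 0.57],"fingers":0}
```

View pics/m5.png

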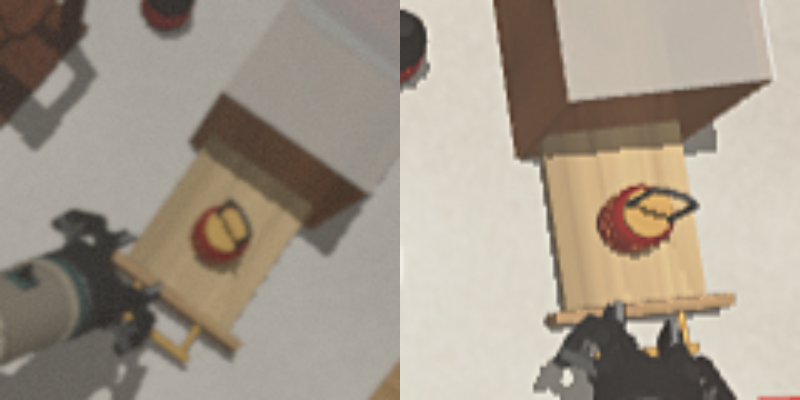

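Both panels show the lantern upright in the seat, let go (left (222,235), right (640,215)), with the gripper clear. Now I move in front of the handle with the fingers shut.

>>> servo_tool([
  {"dp": [0.018,-0.024,0.015],"delta_rot": [0.01,0.18,0.57],"fingers": 0},
  {"dp": [0.017,-0.024,0.015],"delta_rot": [0.01,0.18,0.57],"fingers": 0},
  {"dp": [0.015,-0.025,0.015],"delta_rot": [0.01,0.18,0.57],"fingers": 0},
  {"dp": [0.013,-0.026,0.015],"delta_rot": [0.01,0.17,0.57],"fingers": 0},
  {"dp": [0.012,-0.026,0.016],"delta_rot": [0.01,0.17,0.57],"fingers": 0},
])

```text
clock: 20.0
position: [0.4255, -0.2065, 0.2775]
ee_rot: [0.257, 0.319, 0.912, -0.009]
contact_force: [-0.9, 0.1, 0.1]
width: -0.0003
gripper_force: 0.0
```

>>> servo_tool([
  {"dp": [0.01,-0.028,0.016],"delta_rot": [0.01,0.18,0.57],"fingers": 0},
  {"dp": [0.008,-0.028,0.016],"delta_rot": [0.01,0.18,0.57],"fingers": 0},
  {"dp": [0.006,-0.028,0.016],"delta_rot": [0.01,0.17,0.57],"fingers": 0},
  {"dp": [0.004,-0.028,0.016],"delta_rot": [0.01,0.17,0.57],"fingers": 0},
  {"dp": [0.002,-0.028,0.016],"delta_rot": [0.01,0.18,0.57],"fingers": 0},
])

```text
clock: 20.5
position: [0.4104, -0.2256, 0.2553]
ee_rot: [0.215, 0.446, 0.868, 0.039]
contact_force: [0.7, 0.3, 0.5]
width: -0.0002
gripper_force: 0.0
```

>>> servo_tool([
  {"dp": [0,-0.028,0.016],"delta_rot": [0.01,0.18,0.57],"fingers": 0},
  {"dp": [-0.002,-0.028,0.016],"delta_rot": [0.01,0.17,0.57],"fingers": 0},
  {"dp": [-0.004,-0.028,0.016],"delta_rot": [0.01,0.18,0.57],"fingers": 0},
  {"dp": [-0.006,-0.028,0.016],"delta_rot": [0.01,0.17,0.57],"fingers": 0},
  {"dp": [-0.008,-0.028,0.016],"delta_rot": [0.01,0.18,0.57],"fingers": 0},
])

```text
clock: 21.0
position: [0.3956, -0.2449, 0.2336]
ee_rot: [0.168, 0.563, 0.805, 0.086]
contact_force: [0.0, -0.7, -0.8]
width: 0.0001
gripper_force: 0.0
```

>>> servo_tool([
  {"dp": [-0.009,-0.028,0.016],"delta_rot": [0.01,0.18,0.57],"fingers": 0},
  {"dp": [-0.011,-0.026,0.016],"delta_rot": [0.01,0.17,0.57],"fingers": 0},
  {"dp": [-0.013,-0.026,0.016],"delta_rot": [0.01,0.18,0.57],"fingers": 0},
  {"dp": [-0.015,-0.026,0.016],"delta_rot": [0.01,0.17,0.57],"fingers": 0},
  {"dp": [-0.017,-0.024,0.016],"delta_rot": [0.01,0.18,0.57],"fingers": 0},
])

```text
clock: 21.5
position: [0.3803, -0.2643, 0.2115]
ee_rot: [0.117, 0.668, 0.723, 0.132]
contact_force: [-0.5, 0.5, 0.2]
width: 0.0002
gripper_force: 0.0
```

>>> servo_tool([
  {"dp": [0,0,0],"delta_rot": [0,0,0],"fingers": 0},
  {"dp": [0,0,0],"delta_rot": [0,0,0],"fingers": 0},
])

```text
clock: 21.7
position: [0.3804, -0.2642, 0.2119]
ee_rot: [0.118, 0.667, 0.724, 0.132]
contact_force: [0.2, -0.5, 0.7]
width: -0.0002
gripper_force: 0.0
```

Run:
```python
from plan import *
s=readout.get_state();p,r=cur();print(s["clock"],s["qpos"].round(3),p,r.as_matrix().round(3).tolist(),s["width"],s["contact_force"].round(1))
rr=tool(20,5)*R.from_euler("z",90,degrees=True)
rows(np.array([.380,-.2643,.109]),rr,8,0)
```

```text
21.7 [-0.954  0.1    2.04   0.409  0.862 -1.283] [ 0.38043041 -0.26423349  0.21188402] [[-0.083, 0.934, 0.346], [0.997, 0.076, 0.033], [0.005, 0.348, -0.937]] -0.0001935892878711298 [ 0.2 -0.5  0.7]
{"dp":[0.0, -0.023, 0.06],"delta_rot":[0.01, 0.0, -0.01],"fingers":0} ,
{"dp":[-0.001, -0.022, 0.06],"delta_rot":[0.01, -0.01, 0.0],"fingers":0} ,
{"dp":[0.0, -0.023, 0.061],"delta_rot":[0.0, 0.0, -0.01],"fingers":0} ,
{"dp":[0.0, -0.022, 0.06],"delta_rot":[0.01, 0.0, -0.01],"fingers":0} ,
{"dp":[0.0, -0.023, 0.06],"delta_rot":[0.01, -0.01, -0.01],"fingers":0} 
{"dp":[0.0, -0.022, 0.06],"delta_rot":[0.01, 0.0, 0.0],"fingers":0} ,
{"dp":[-0.001, -0.022, 0.061],"delta_rot":[0.01, -0.01, -0.01],"fingers":0} ,
{"dp":[0.0, -0.023, 0.06],"delta_rot":[0.0, 0.0, -0.01],"fingers":0} ,
```

>>> servo_tool([
  {"dp": [0,-0.022,0.06],"delta_rot": [0.01,0,-0.01],"fingers": 0},
  {"dp": [0,-0.022,0.06],"delta_rot": [0.01,0,-0.01],"fingers": 0},
  {"dp": [0,-0.023,0.06],"delta_rot": [0.01,-0.01,-0.01],"fingers": 0},
  {"dp": [0,-0.023,0.06],"delta_rot": [0.01,-0.01,-0.01],"fingers": 0},
  {"dp": [0,-0.022,0.06],"delta_rot": [0.01,0,0],"fingers": 0},
])

```text
clock: 22.2
position: [0.3804, -0.2636, 0.1479]
ee_rot: [0.118, 0.665, 0.726, 0.129]
contact_force: [-0.1, 0.0, 0.1]
width: -0.0002
gripper_force: 0.0
```

>>> servo_tool([
  {"dp": [0,-0.022,0.06],"delta_rot": [0,0,0],"fingers": 0},
  {"dp": [0,-0.022,0.06],"delta_rot": [0,0,0],"fingers": 0},
  {"dp": [0,-0.022,0.06],"delta_rot": [0,0,0],"fingers": 0},
  {"dp": [0,0,0],"delta_rot": [0,0,0],"fingers": 0},
])

```text
clock: 22.6
position: [0.3798, -0.2628, 0.1087]
ee_rot: [0.116, 0.666, 0.726, 0.129]
contact_force: [0.1, -0.1, 0.9]
width: 0.0002
gripper_force: 0.0
```

>>> servo_tool([
  {"dp": [0,0.028,0.01],"delta_rot": [0,0,0],"fingers": 0},
  {"dp": [0,0.028,0.01],"delta_rot": [0,0,0],"fingers": 0},
  {"dp": [0,0.028,0.01],"delta_rot": [0,0,0],"fingers": 0},
  {"dp": [0,0.028,0.01],"delta_rot": [0,0,0],"fingers": 0},
  {"dp": [0,0.028,0.01],"delta_rot": [0,0,0],"fingers": 0},
])

```text
clock: 23.1
position: [0.4106, -0.2613, 0.1103]
ee_rot: [0.118, 0.665, 0.726, 0.129]
contact_force: [-0.3, -0.6, 0.5]
width: 0.0003
gripper_force: 0.0
```

Run:
```python
from plan import *
s=readout.get_state();p,r=cur();print(s["clock"],s["qpos"].round(3),p,r.as_matrix().round(3).tolist(),s["contact_force"].round(1))
u=np.array([.996,.088,0]);H=np.array([.4585,-.2573,.056]);ax=p+r.apply([0,0,(p[2]-.056)/-r.as_matrix()[2,2]]);print("axis at bar height rel handle",(ax-H)@u,ax)
print("unit u in tool",r.inv().apply(u))
```

```text
23.1 [-0.885  0.281  2.144  0.544  0.582 -1.41 ] [ 0.41063736 -0.26128058  0.11028523] [[-0.087, 0.935, 0.343], [0.996, 0.081, 0.03], [0.0, 0.344, -0.939]] [-0.3 -0.6  0.5]
axis at bar height rel handle -0.028143301005201155 [ 0.43044168 -0.25954108  0.056     ]
unit u in tool [0.00127558 0.93889699 0.34384709]
```

>>> servo_tool([
  {"dp": [0,0.028,0.011],"delta_rot": [0,0,0],"fingers": 0},
  {"dp": [0,0.028,0.011],"delta_rot": [0,0,0],"fingers": 0},
  {"dp": [0,0.028,0.011],"delta_rot": [0,0,0],"fingers": 0},
  {"dp": [0,0.034,0.013],"delta_rot": [0,0,0],"fingers": 0},
  {"dp": [0,0.038,0.014],"delta_rot": [0,0,0],"fingers": 0},
])

```text
clock: 23.6
position: [0.4435, -0.2582, 0.1093]
ee_rot: [0.117, 0.666, 0.726, 0.129]
contact_force: [-2.8, 0.3, 1.7]
width: -0.0002
gripper_force: 1.4
```

>>> servo_tool([
  {"dp": [0,0.038,0.014],"delta_rot": [0,0,0],"fingers": 0},
  {"dp": [0,0.038,0.014],"delta_rot": [0,0,0],"fingers": 0},
  {"dp": [0,0.038,0.014],"delta_rot": [0,0,0],"fingers": 0},
  {"dp": [0,0.038,0.014],"delta_rot": [0,0,0],"fingers": 0},
  {"dp": [0,0.038,0.014],"delta_rot": [0,0,0],"fingers": 0},
])

```text
clock: 24.1
position: [0.4841, -0.2547, 0.1092]
ee_rot: [0.117, 0.666, 0.726, 0.129]
contact_force: [-2.6, 1.3, 1.4]
width: 0.0
gripper_force: 1.4
```

Run:
```python
from look import *
s=readout.get_state();p,r=cur();print(s["clock"],s["qpos"].round(3),p,s["contact_force"].round(1))
u=np.array([.996,.088,0]);H=np.array([.4585,-.2573,.056]);ax_=p+r.apply([0,0,(p[2]-.056)/-r.as_matrix()[2,2]]);print("rel handle0",(ax_-H)@u)
im,d=imaging.get_image("scene");im2,d2=imaging.get_image("top")
cv2.imwrite("pics/m6.png",np.hstack([cv2.resize(im[200:340,330:470],(400,400)),cv2.resize(im2[140:260,370:490],(400,400))])[:,:,::-1])
```

```text
24.1 [-0.751  0.346  2.032  0.486  0.58  -1.222] [ 0.48413839 -0.25466621  0.10919074] [-2.6  1.3  1.4]
rel handle0 0.04520538266471478
```

View pics/m6.png

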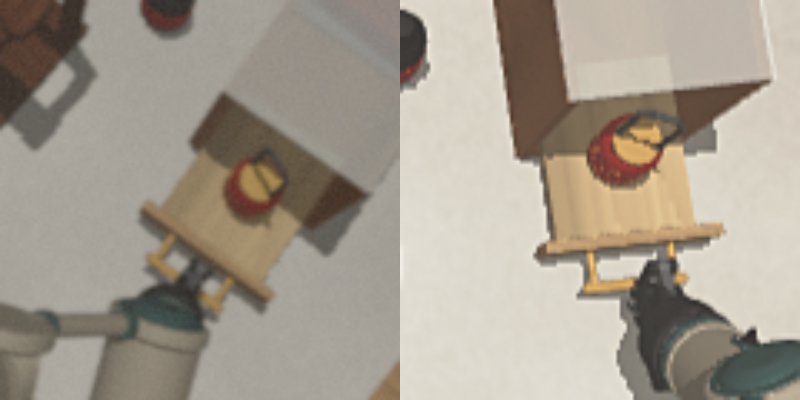

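The tray follows: left panel shows the lantern upright at (255,185) and the fingers on the bar near (195,275). I continue.

>>> servo_tool([
  {"dp": [0,0.038,0.014],"delta_rot": [0,0,0],"fingers": 0},
  {"dp": [0,0.038,0.014],"delta_rot": [0,0,0],"fingers": 0},
  {"dp": [0,0.038,0.014],"delta_rot": [0,0,0],"fingers": 0},
  {"dp": [0,0.038,0.014],"delta_rot": [0,0,0],"fingers": 0},
  {"dp": [0,0.038,0.014],"delta_rot": [0,0,0],"fingers": 0},
])

```text
clock: 24.7
position: [0.5244, -0.2511, 0.109]
ee_rot: [0.117, 0.666, 0.726, 0.129]
contact_force: [-2.3, -0.4, 1.2]
width: 0.0
gripper_force: 1.3
```

>>> servo_tool([
  {"dp": [0,0.038,0.014],"delta_rot": [0,0,0],"fingers": 0},
  {"dp": [0,0.038,0.014],"delta_rot": [0,0,0],"fingers": 0},
  {"dp": [0,0.038,0.014],"delta_rot": [0,0,0],"fingers": 0},
  {"dp": [0,0.028,0.01],"delta_rot": [0,0,0],"fingers": 0},
  {"dp": [0,0.02,0.007],"delta_rot": [0,0,0],"fingers": 0},
])

```text
clock: 25.2
position: [0.5587, -0.2482, 0.109]
ee_rot: [0.117, 0.665, 0.726, 0.129]
contact_force: [-1.8, -0.4, -1.3]
width: -0.0001
gripper_force: 1.2
```

Run:
```python
from look import *
s=readout.get_state();p,r=cur();print(s["clock"],s["qpos"].round(3),p,s["contact_force"].round(1))
u=np.array([.996,.088]);F=np.array([.6659,-.2373])
for n in("scene","top"):
    im,d=imaging.get_image(n);X=cloud(n,d);z=X[...,2]
    # panel top strip z~.078 in front of cubby
    rel=(X[...,:2]-F);sx=rel@u;sy=rel@np.array([-u[1],u[0]])
    m=(d>0)&(abs(z-.077)<.006)&(abs(sy)<.09)&(abs(sy)>.045)&(sx<.03)&(sx>-.15)
    print(n,m.sum(),np.percentile(sx[m],[5,50,95]))
```

```text
25.2 [-0.643  0.414  1.903  0.418  0.601 -1.05 ] [ 0.55874419 -0.24819812  0.10903172] [-1.8 -0.4 -1.3]
scene 109 [-0.03265788 -0.02604808  0.00144382]
top 113 [-0.03197791 -0.02528482  0.01832591]
```

>>> servo_tool([
  {"dp": [0,0.014,0.005],"delta_rot": [0,0,0],"fingers": 0},
  {"dp": [0,0.014,0.005],"delta_rot": [0,0,0],"fingers": 0},
  {"dp": [0,0.014,0.005],"delta_rot": [0,0,0],"fingers": 0},
])

```text
clock: 25.6
position: [0.5672, -0.2479, 0.1094]
ee_rot: [0.118, 0.666, 0.726, 0.129]
contact_force: [-1.8, -1.8, 1.0]
width: 0.0
gripper_force: 1.1
```

>>> servo_tool([
  {"dp": [0,0.01,0.0035],"delta_rot": [0,0,0],"fingers": 0},
  {"dp": [0,0.01,0.0035],"delta_rot": [0,0,0],"fingers": 0},
])

```text
clock: 25.8
position: [0.5715, -0.2475, 0.1094]
ee_rot: [0.118, 0.666, 0.726, 0.129]
contact_force: [-2.8, -0.8, -0.1]
width: 0.0
gripper_force: 1.1
```

>>> servo_tool([
  {"dp": [0,0.01,0.0035],"delta_rot": [0,0,0],"fingers": 0},
])

```text
clock: 25.9
position: [0.5736, -0.2473, 0.1094]
ee_rot: [0.118, 0.666, 0.726, 0.129]
contact_force: [-2.9, -1.5, 0.6]
width: 0.0005
gripper_force: 1.1
```

>>> servo_tool([
  {"dp": [0,0.01,0.0035],"delta_rot": [0,0,0],"fingers": 0},
])

```text
clock: 26.0
position: [0.5758, -0.2471, 0.1094]
ee_rot: [0.118, 0.666, 0.726, 0.129]
contact_force: [-1.5, -1.3, -0.3]
width: 0.0
gripper_force: 1.1
```

>>> servo_tool([
  {"dp": [0,0.01,0.0035],"delta_rot": [0,0,0],"fingers": 0},
])

```text
clock: 26.1
position: [0.5774, -0.2469, 0.1093]
ee_rot: [0.117, 0.665, 0.726, 0.128]
contact_force: [-10.7, -5.4, 6.0]
width: 0.0003
gripper_force: 5.6
```

```bash
cat > panel.py <<'E'
from look import *
u=np.array([.996,.088]);F=np.array([.6659,-.2373])
s=readout.get_state();print(s["contact_force"].round(1))
for n in("scene","top"):
    im,d=imaging.get_image(n);X=cloud(n,d);z=X[...,2];rel=(X[...,:2]-F);sx=rel@u;sy=rel@np.array([-u[1],u[0]])
    m=(d>0)&(abs(z-.077)<.006)&(abs(sy)<.09)&(abs(sy)>.05)&(sx<.005)&(sx>-.15)
    D=np.load(f"pics/{n}0.npz");X0=cloud(n,D["d"]);z0=X0[...,2];r0=X0[...,:2]-F;s0=r0@u;y0=r0@np.array([-u[1],u[0]])
    m0=(D["d"]>0)&(abs(z0-.077)<.006)&(abs(y0)<.09)&(abs(y0)>.05)&(s0<-.12)
    print(n,m.sum(),np.percentile(sx[m],[5,25,50,75,95]).round(4),"start",np.percentile(s0[m0],[5,25,50,75,95]).round(4))
E
python3 panel.py
```

```text
[-10.7  -5.4   6. ]
scene 94 [-0.014  -0.0118 -0.0082 -0.0049  0.0004] start [-0.175  -0.1729 -0.1694 -0.1663 -0.1637]
top 98 [-0.0147 -0.0121 -0.0086 -0.005   0.0004] start [-0.1751 -0.1723 -0.1693 -0.1664 -0.1641]
```

The force rose to about 11 N at the stop, and the panel front is 14 mm before the cubby front as described. The tray is shut, so I back away and check the final state.

>>> servo_tool([
  {"dp": [0,-0.01,-0.004],"delta_rot": [0,0,0],"fingers": 0},
  {"dp": [0,-0.04,-0.014],"delta_rot": [0,0,0],"fingers": 0},
  {"dp": [0,-0.1,-0.036],"delta_rot": [0,0,0],"fingers": 0},
  {"dp": [0,-0.1,-0.036],"delta_rot": [0,0,0],"fingers": 0},
  {"dp": [0,-0.1,-0.036],"delta_rot": [0,0,0],"fingers": 0},
])

```text
clock: 26.7
position: [0.5026, -0.2527, 0.109]
ee_rot: [0.117, 0.665, 0.726, 0.129]
contact_force: [-0.0, 0.2, 0.1]
width: -0.0001
gripper_force: 0.0
```

>>> servo_tool([
  {"dp": [0,0,-0.15],"delta_rot": [0,0,0],"fingers": 0},
  {"dp": [0,0,-0.15],"delta_rot": [0,0,0],"fingers": 0},
  {"dp": [0,0,0],"delta_rot": [0,0,0],"fingers": 0},
  {"dp": [0,0,0],"delta_rot": [0,0,0],"fingers": 0},
  {"dp": [0,0,0],"delta_rot": [0,0,0],"fingers": 0},
])

```text
clock: 27.2
position: [0.4827, -0.2544, 0.1646]
ee_rot: [0.117, 0.666, 0.726, 0.129]
contact_force: [0.1, 0.4, 0.9]
width: 0.0
gripper_force: 0.0
```

```bash
python3 panel.py
python3 - <<'E'
from look import *
im,d=imaging.get_image("scene");im2,d2=imaging.get_image("top")
cv2.imwrite("pics/m7.png",np.hstack([cv2.resize(im[80:330,230:510],(400,357)),cv2.resize(im2[90:270,200:490],(575,357))[:,175:]])[:,:,::-1])
E
```

```text
[0.1 0.4 0.9]
scene 96 [-0.0144 -0.0122 -0.0083 -0.0045 -0.0004] start [-0.175  -0.1729 -0.1694 -0.1663 -0.1637]
top 93 [-0.0144 -0.0121 -0.0085 -0.0054  0.0003] start [-0.1751 -0.1723 -0.1693 -0.1664 -0.1641]
```

View pics/m7.png

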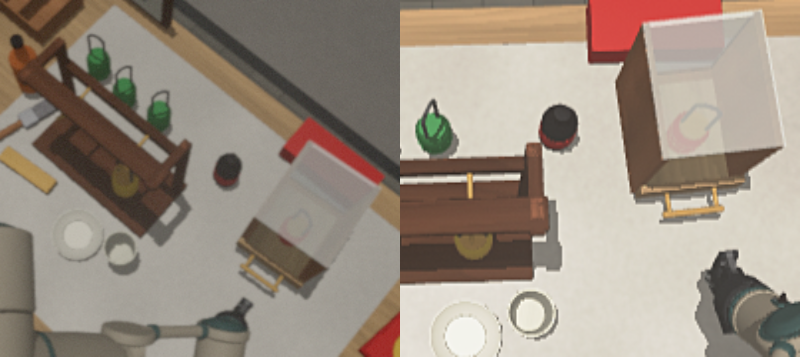

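The tray is shut with the red lantern visible and upright inside the cubby (left (295,225), right (692,130)). The yellow lantern still hangs (left (123,180)), the bystanders are in place, and the robot is clear.

```bash
python3 -c "
from rig import manip; print(manip.sign_off())"
```

```text
the job is handed in; nothing more can be done
None
```

The red lantern is standing upright in the tray's seat, let go, with the tray shut against its stop; the yellow lantern still hangs, the other things look unmoved in the last pictures, and the job is handed in at about 27 s (no verdict was shown).

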